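# Clear down the specimen bench and log it

### The job

Clear down the specimen bench: hang every spatula lying about by its eye on the rail, one to a hook, and lay on each pot the cover disc of its own size, flat and centred so that the mouth is shut. When all of that is done, swing the tally counter's lever right to its stop and let it spring back; leave the petri dish, bottle and marker where they are.

Things in the scene. Friction and masses are not known exactly. Their poses are not given: they have to be found in the camera images.
- spatula1: Steel spatula, black grip, 173 mm long, 70 g, alike on both faces; 3 or 4 of these are present. Origin: centre of the grip, 6 mm above the bench when flat. Along its x: grip (80 long, 18 wide, 12 thick) from -40 to +40; flat blade (26 wide, 3 thick) to -102; ring eye centred at +55, 32 wide outside, 5 thick. x points to the eye, z is normal to the flat. Balances at x = -20.
- spatula1_eye (a point): Centre of spatula1's eye, a hole 21 mm across whose axis is the spatula's z; 55 mm from the grip's centre.
- spatula2: Steel spatula, black grip, 173 mm long, 70 g, alike on both faces; 3 or 4 of these are present. Origin: centre of the grip, 6 mm above the bench when flat. Along its x: grip (80 long, 18 wide, 12 thick) from -40 to +40; flat blade (26 wide, 3 thick) to -102; ring eye centred at +55, 32 wide outside, 5 thick. x points to the eye, z is normal to the flat. Balances at x = -20.
- spatula2_eye (a point): Centre of spatula2's eye, a hole 21 mm across whose axis is the spatula's z; 55 mm from the grip's centre.
- spatula3: Steel spatula, black grip, 173 mm long, 70 g, alike on both faces; 3 or 4 of these are present. Origin: centre of the grip, 6 mm above the bench when flat. Along its x: grip (80 long, 18 wide, 12 thick) from -40 to +40; flat blade (26 wide, 3 thick) to -102; ring eye centred at +55, 32 wide outside, 5 thick. x points to the eye, z is normal to the flat. Balances at x = -20.
- spatula3_eye (a point): Centre of spatula3's eye, a hole 21 mm across whose axis is the spatula's z; 55 mm from the grip's centre.
- spatula4: Steel spatula, black grip, 173 mm long, 70 g, alike on both faces; 3 or 4 of these are present. Origin: centre of the grip, 6 mm above the bench when flat. Along its x: grip (80 long, 18 wide, 12 thick) from -40 to +40; flat blade (26 wide, 3 thick) to -102; ring eye centred at +55, 32 wide outside, 5 thick. x points to the eye, z is normal to the flat. Balances at x = -20.
- spatula4_eye (a point): Centre of spatula4's eye, a hole 21 mm across whose axis is the spatula's z; 55 mm from the grip's centre.
- hook1 (a point): Seat of one of 4 wire hooks, 64 mm apart, on a steel rail stand: about where a hung eye's centre lies (up to 20 mm off along the wire), 210 mm above the bench. The 7 mm wire runs 50 mm from the crossbar along -x to the robot, falling 8, then turns straight up: that tip's axis is 20 mm from here along -x, its top 33.5 above here, the bend's wire centre 5 above. x: level, tip to crossbar; z up.
- hook2 (a point): Seat of one of 4 wire hooks, 64 mm apart, on a steel rail stand: about where a hung eye's centre lies (up to 20 mm off along the wire), 210 mm above the bench. The 7 mm wire runs 50 mm from the crossbar along -x to the robot, falling 8, then turns straight up: that tip's axis is 20 mm from here along -x, its top 33.5 above here, the bend's wire centre 5 above. x: level, tip to crossbar; z up.
- hook3 (a point): Seat of one of 4 wire hooks, 64 mm apart, on a steel rail stand: about where a hung eye's centre lies (up to 20 mm off along the wire), 210 mm above the bench. The 7 mm wire runs 50 mm from the crossbar along -x to the robot, falling 8, then turns straight up: that tip's axis is 20 mm from here along -x, its top 33.5 above here, the bend's wire centre 5 above. x: level, tip to crossbar; z up.
- hook4 (a point): Seat of one of 4 wire hooks, 64 mm apart, on a steel rail stand: about where a hung eye's centre lies (up to 20 mm off along the wire), 210 mm above the bench. The 7 mm wire runs 50 mm from the crossbar along -x to the robot, falling 8, then turns straight up: that tip's axis is 20 mm from here along -x, its top 33.5 above here, the bend's wire centre 5 above. x: level, tip to crossbar; z up.
- pot_large: White open specimen pot, straight-sided, 46 mm across outside, 40 inside, 65 tall, 160 g, loose; origin at the centre of its underside, z up. The large one of three.
- cover_large: Plain flat red cover disc, 58 mm across, 10 thick, 30 g, the same on both faces; origin at its centre, z is its axis. It belongs on pot_large, lying on its rim: its centre is then 70 mm above the pot's underside.
- pot_middle: White open specimen pot, straight-sided, 36 mm across outside, 30 inside, 60 tall, 160 g, loose; origin at the centre of its underside, z up. The middle one of three.
- cover_middle: Plain flat red cover disc, 47 mm across, 10 thick, 30 g, the same on both faces; origin at its centre, z is its axis. It belongs on pot_middle, lying on its rim: its centre is then 65 mm above the pot's underside.
- pot_small: White open specimen pot, straight-sided, 27 mm across outside, 21 inside, 55 tall, 160 g, loose; origin at the centre of its underside, z up. The small one of three.
- cover_small: Plain flat red cover disc, 36 mm across, 10 thick, 30 g, the same on both faces; origin at its centre, z is its axis. It belongs on pot_small, lying on its rim: its centre is then 60 mm above the pot's underside.
- lever (a joint): Angle of the tally counter's thumb lever: 0 at rest, 1.1 rad at its stop; it turns clockwise seen from above as it grows. A spring returns it when let go (about 0.09 N m at rest to 0.26 N m at the stop, 5 N at the knob).
- lever_knob (a point): Top centre of the upright black knob (12 mm across, 30 tall) at the end of the steel thumb lever, 52 mm from the pivot; 84 mm above the bench. It swings level over the counter's top.
- lever_pivot (a point): Point on the lever's upright pivot axis, 50 mm above the bench, on top of the grey counter (a box 100 x 80 x 45 mm fixed to the bench). Axes are the counter's: at rest the lever points from here to 35 degrees past the -x axis, on its -y side; at the stop it points 28 degrees past -x on the +y side.
- dish: Bystander: closed petri dish 60 mm across, 17 tall; origin at the centre of its underside.
- saline: Bystander: white bottle with yellow cap, 56 mm across, 130 tall; origin at the centre of its underside.
- marker: Bystander: black marker pen lying flat, 120 mm long, 13 thick; origin at its middle, underneath.
Things that resemble listed ones, but are neither listed nor needed, are in the scene too. What is shaped like the spatula2 but red is not meant.

How it is judged:
On the way, in this order (a step that is already met when the one before it is completed fails the run):
1. every spatula hangs on a hook of its own and every pot has its cover ((distance between spatula1_eye and hook1 below 0.025 m or distance between spatula1_eye and hook2 below 0.025 m or distance between spatula1_eye and hook3 below 0.025 m or distance between spatula1_eye and hook4 below 0.025 m) and angle between each of spatula1, spatula2, spatula3, spatula4's own x axis and vertical below 0.6 rad and (distance between spatula2_eye and hook1 below 0.025 m or distance between spatula2_eye and hook2 below 0.025 m or distance between spatula2_eye and hook3 below 0.025 m or distance between spatula2_eye and hook4 below 0.025 m) and (distance between spatula3_eye and hook1 below 0.025 m or distance between spatula3_eye and hook2 below 0.025 m or distance between spatula3_eye and hook3 below 0.025 m or distance between spatula3_eye and hook4 below 0.025 m) and (distance between spatula4_eye and hook1 below 0.025 m or distance between spatula4_eye and hook2 below 0.025 m or distance between spatula4_eye and hook3 below 0.025 m or distance between spatula4_eye and hook4 below 0.025 m) and distance between spatula1_eye and spatula2_eye above 0.035 m and distance between each of spatula1_eye, spatula2_eye and spatula3_eye above 0.035 m and distance between each of spatula1_eye, spatula2_eye, spatula3_eye and spatula4_eye above 0.035 m and horizontal distance between cover_large and pot_large below 0.009 m and z of cover_large in the frame of pot_large between 0.066 and 0.074 m and angle between the z axis of cover_large and the z axis of pot_large, either way round below 0.1 rad and angle between each of pot_large, pot_middle, pot_small's own z axis and vertical below 0.1 rad and horizontal distance between cover_middle and pot_middle below 0.008 m and z of cover_middle in the frame of pot_middle between 0.061 and 0.069 m and angle between the z axis of cover_middle and the z axis of pot_middle, either way round below 0.1 rad and horizontal distance between cover_small and pot_small below 0.007 m and z of cover_small in the frame of pot_small between 0.056 and 0.064 m and angle between the z axis of cover_small and the z axis of pot_small, either way round below 0.1 rad), for 0.2 s.
2. the lever is at its stop (value of joint lever above 1.02 rad), for 0.05 s.
3. the lever has sprung back (value of joint lever below 0.1 rad), for 0.2 s.
At the end, for the whole second after the job is handed in: Each spatula present hangs by its eye on its own hook (eye within 25 mm of a seat point, 0.6 rad of plumb); each cover lies flat (0.1 rad) on the rim of the upright pot of its size, centred to 9 (large), 8 (middle), 7 mm (small); lever back under 0.1 rad (all of step 1 and linear speed of each of cover_large, cover_middle, cover_small below 0.03 m/s and value of joint lever below 0.1 rad); the robot touches nothing.
It fails at once if the dish is shoved away or knocked over (distance of dish from where it was at the start of the episode above 0.05 m).
It fails at once if the saline is shoved away or knocked over (distance of saline from where it was at the start of the episode above 0.05 m or angle between saline's own z axis and vertical above 0.6 rad).
It fails at once if the marker is shoved away or knocked over (distance of marker from where it was at the start of the episode above 0.05 m).
Of spatula1, spatula2, spatula3, spatula4 only 3 to 4 are there at a start; the rules pass over those that are not, and their reading is None.
At some moment in a run one of spatula1, spatula2, spatula3, spatula4 may be knocked a few centimetres aside while the robot is not near it.
Once in a run the grip may slacken for a moment while it holds something.
It also fails if it takes over 208 s, if anything falls off the work surface, if the arm or the gripper's body presses on something with over 40 N, if the wrist force passes 120 N, or if a joint passes its speed limit or range.

### The arm

A 6-joint arm with a two-finger parallel gripper is mounted at the origin on the work surface. World frame = base frame: x ahead of the robot, y to its left, z up, the work surface at z = 0. Lengths are in m, angles in rad, forces in N, time in s.
With the tool pointing down it reaches from about 0.25 to 0.725 m from the base axis. Payload 4 kg.
Tool frame: the origin (TCP) lies at the very end of the fingers, on their centre line; the grasp point (between the pads) lies 19 mm behind it; z points along the fingers, y is the line along which they close (so a half turn about z gives the same grasp; the last joint's range is limited). The gripper opens to 85 mm and grips with 20 to 120 N. Pads are 22 mm wide; open, the fingers measure 114 mm over their backs; the gripper's body (76 mm by 85 mm) begins 54 mm behind the grasp point. The pads swing forward as they close: fully open they stand 13 mm farther back than shut.
Start: joints at [-1.161, 0.241, 0.005, 1.335, 0, 1.571], TCP at [0.199, -0.459, 0.231] pointing down, gripper open.
Joint ranges: [-2.72, 2.72], [-1.05, 1.87], [-1.09, 1.28], [-1.99, 2.15], [-1.42, 1.44], [-3.14, 3.14]. Speed limits (rad/s): [2.79, 2.79, 3.14, 3.14, 3.14, 3.14].

### API

Orientations are given as [roll, pitch, yaw] about the fixed x, y, z axes, in that order (R = Rz(yaw) Ry(pitch) Rx(roll)).
In Python, from plant import get_state, get_image, get_calibration, close_job gives the robot as it stands. The module is installed in compiled form; this text tells all that it offers.
- The arm moves only by the shell command python3 -m jog 'ROWS'. ROWS is a JSON object of lists of equal length, an entry for each row: "xyz": the shift along the tool's x, y, z in units of 0.2 m (1.0 is 0.2 m), a list of three; "yaw": the turn about the tool's z in units of 45 degrees (1.0 is 45 degrees); "gripper": the closure, from 0 (fully open) to 1 (shut). A call has 1 to 20 rows; each row is the pose to reach, as a shift and turn from the pose commanded when the call began, along the tool's axes at that moment; what a row does not reach only later rows make up. A row lasts 1/8 s, in which the tool goes at most 62.5 mm and 10.7 degrees, less where a joint would pass 70% of its speed; a pose out of reach is approached as far as the arm can. A call with a number of a shift or a turn outside -1 to 1 is refused whole. A call with a gripper value outside its range is refused whole. The fingers move at their own pace and stop on an object; the grip force is fixed at half the most. Time passes only in rows, so rows that repeat a pose let the fingers close. It gives the time, the measured TCP pose, the force, the opening and the grip force at its end, in the units of the state.
- get_state(): the state, without advancing time (a new reading comes with each control period).
- get_image(name): name is "side" or "top"; returns (picture, depth): 400x640x3 uint8, red, green, blue; 400x640 float32, m along the optical axis (not along the pixel's ray), 0 where there is no reading.
- get_calibration(name): a dict with "camera_matrix" (3x3 intrinsics, pixels), "k1" (the pictures are not rectified: a ray, as slopes to the right and down, at radius r is drawn at 1 + k1 r^2 times it, then the intrinsics apply), "R" (3x3) and "t" (3): a world point X has camera coordinates R X + t. Camera axes: x right, y down, z forward; pixel columns grow to the right and rows downward; lengths in m; the calibration is good to about 2 mm. A picture is of the moment at which its call begins. get_calibration takes no time and is no camera call.
- close_job(): hands the job in; it is judged then, once.
The state is a dict: "t": time; "joint_pos": joint angles; "joint_velocities": joint speeds; "joint_efforts": joint torques, N m; "ee_pos": TCP position; "tcp_rot": TCP orientation; "ft_force": force on the tool from outside, world axes, zero at the start; "torque": the same for the moment, N m; "width": finger opening in m; "finger_force": force on a finger pad.
Only numpy, scipy, OpenCV 4.12 (cv2) and the standard library are available. Lean on these libraries where they do the work, as an engineer would, in place of code of your own. Each camera call takes 0.05 s, during which the arm holds its last target. There are 200 camera calls.

## Working session

There is one attempt and no reset: what is moved stays moved. The work goes in short steps, Python scripts to look and compute and a shell command to move; the robot and the scene stay as the last step left them, time stands still between calls to the robot, and variables do not carry over. Pictures are saved under pics/ and viewed, at most 16 in all, crops included, and the job is handed in when it is done.

```bash
mkdir -p pics
cat > h.py <<'E'
import numpy as np, cv2
from plant import *
from scipy.spatial.transform import Rotation as Rn
def shot(n,f=None):
    p,d=get_image(n)
    if f: cv2.imwrite('pics/'+f,p[:,:,::-1])
    np.savez('/tmp/'+n+'.npz',p=p,d=d); return p,d
def load(n):
    z=np.load('/tmp/'+n+'.npz'); return z['p'],z['d']
def ray(n,u,v):
    c=get_calibration(n);K=np.array(c['camera_matrix'])
    x=cv2.undistortPoints(np.array([[[u,v]]],float),K,np.array([c['k1'],0,0,0,0.]))[0,0]
    # (k1 model applied to undistorted radius as in OpenCV)
    return np.array([x[0],x[1],1]),np.array(c['R']),np.array(c['t'])
def atz(n,u,v,z):
    r,R,t=ray(n,u,v);o=-R.T@t;d=R.T@r;return o+d*(z-o[2])/d[2]
def atd(n,u,v,d):
    r,R,t=ray(n,u,v);return R.T@(r*d-t)
def proj(n,X):
    c=get_calibration(n);q=np.array(c['R'])@X+np.array(c['t']);x=q[:2]/q[2]
    x=x*(1+c['k1']*(x@x));K=np.array(c['camera_matrix']);return K[:2,:2]@x+K[:2,2]
def cloud(n):
    p,d=load(n);c=get_calibration(n);K=np.array(c['camera_matrix'])
    v,u=np.mgrid[:400,:640];x=cv2.undistortPoints(np.stack([u,v],-1).reshape(-1,1,2).astype(float),K,np.array([c['k1'],0,0,0,0.])).reshape(400,640,2)
    q=np.dstack([x,np.ones((400,640))])*d[...,None];X=(q-np.array(c['t']))@np.array(c['R']);X[d==0]=np.nan;return p,X
def st():
    s=get_state();print('t',round(s['t'],2),'p',np.round(s['ee_pos'],4),'rpy',np.round(s['tcp_rot'],3),'w',round(s['width'],4),'ff',np.round(s['finger_force'],1),'F',np.round(s['ft_force'],1),'q',np.round(s['joint_pos'],2));return s
E
python3 - <<'E'
from h import *
s=st();print(s)
for n in('top','side'):
    shot(n,n+'0.png');c=get_calibration(n);print(c['k1'],c['camera_matrix'],-np.array(c['R']).T@np.array(c['t']),c['R'])
E
```

```text
t 0.0 p [ 0.199  -0.458   0.2304] rpy [-3.14 -0.    0.41] w 0.0854 ff 0.0 F [-0.1 -0.2  0.3] q [-1.16  0.24  0.    1.34  0.    1.57]
{'t': 0.0, 'joint_pos': array([-1.16102399e+00,  2.41385827e-01,  3.73562210e-03,  1.33519904e+00,
        5.21925874e-06,  1.57079721e+00]), 'joint_velocities': array([ 0.00021876,  0.00072116, -0.00017794, -0.00053954,  0.00011268,
        0.00128199]), 'joint_efforts': array([-1.32820456e-03, -3.72312284e+01,  2.52410817e+01,  1.68603100e-02,
       -5.90259037e-05, -8.05021926e-06]), 'ee_pos': array([ 0.19895224, -0.45803079,  0.23043086]), 'tcp_rot': array([-3.13953974e+00, -5.21744287e-06,  4.09771443e-01]), 'ft_force': array([-0.05641797, -0.19811455,  0.31421241]), 'torque': array([-0.03464635, -0.04860922,  0.02450232]), 'finger_force': 0.0, 'width': 0.08536429557587849}
-0.07352881153587243 [[414.15542701   0.         324.17636916]
 [  0.         414.15542701 202.64601199]
 [  0.           0.           1.        ]] [0.37210621 0.08408313 1.54150633] [[ 0.01073075 -0.99990328 -0.00884802]
 [-0.99894189 -0.01032385 -0.04481641]
 [ 0.04472073  0.00931957 -0.99895606]]
-0.005793755037634114 [[460.44369686   0.         316.20789026]
 [  0.         460.44369686 205.37577703]
 [  0.           0.           1.        ]] [0.39782425 0.9728288  1.14206961] [[-0.9980529  -0.06113464  0.01236793]
 [-0.0534855   0.73683095 -0.67395805]
 [ 0.03208911 -0.67330729 -0.73866608]]
```

View pics/top0.png

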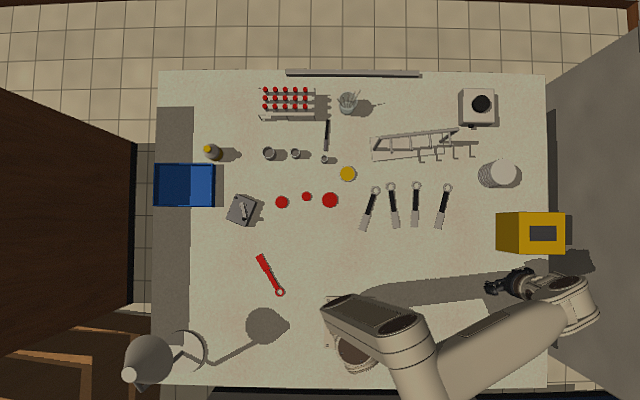

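View pics/side0.png

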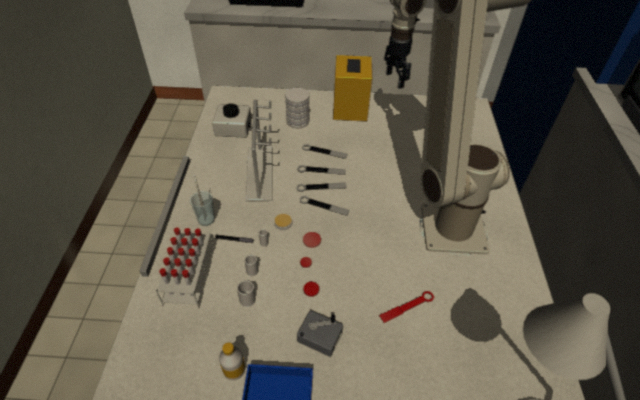

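Top view: four spatulas with eyes near (375,190), (390,186), (416,185), (446,186); the rail is at (370–475,130–160). Pots are at (268,153), (295,153), (324,159), covers at (282,202), (307,196), (330,200), and the counter at (243,210). I'll enlarge these areas.

Run:
```python
from h import *
p,_=load('top')
cv2.imwrite('pics/c1.png',cv2.resize(p[115:235,350:490,::-1],None,fx=5,fy=5,interpolation=cv2.INTER_CUBIC)[:600])
cv2.imwrite('pics/c2.png',cv2.resize(p[135:235,200:360,::-1],None,fx=5,fy=5,interpolation=cv2.INTER_CUBIC))
p,_=load('side')
cv2.imwrite('pics/c3.png',cv2.resize(p[90:220,230:360,::-1],None,fx=4.5,fy=4.5,interpolation=cv2.INTER_CUBIC))
```

```text
(no output)
```

View pics/c1.png

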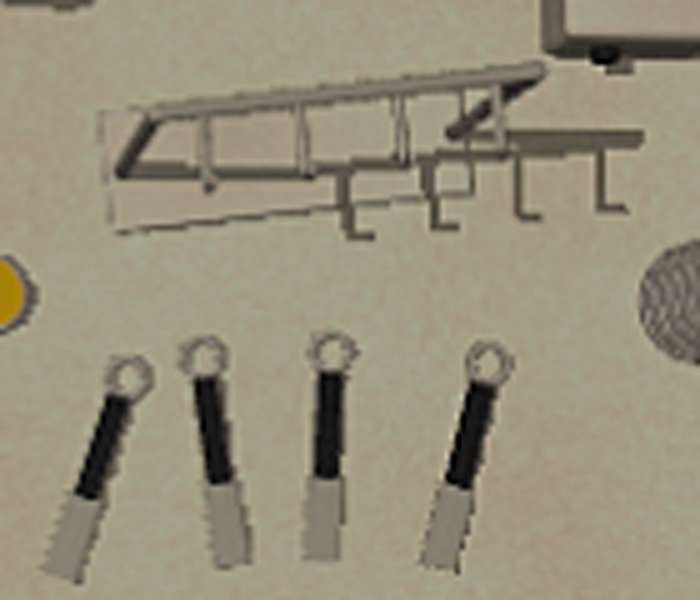

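View pics/c2.png

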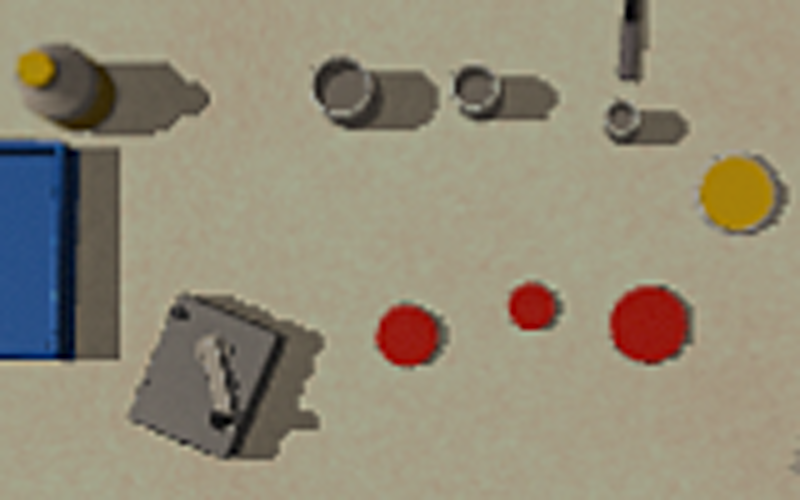

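View pics/c3.png

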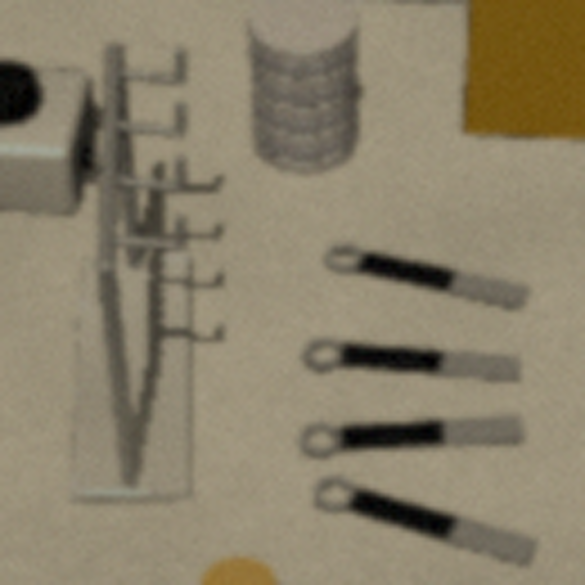

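```bash
cat >> h.py <<'E'
def spat(p):
    g=p.max(2);out=[]
    m=(g<60).astype(np.uint8);m[:170]=0;m[240:]=0;m[:,:355]=0;m[:,470:]=0
    n,l,s,c=cv2.connectedComponentsWithStats(m)
    for i in range(1,n):
        if s[i,4]<40: continue
        v,u=np.nonzero(l==i);W=np.array([atz('top',a,b,.012) for a,b in zip(u,v)]);ce=W.mean(0)
        e=np.linalg.svd(W[:,:2]-ce[:2])[2][0];e=e*np.sign(e[0])
        out.append((ce,np.degrees(np.arctan2(e[1],e[0])),s[i,4],c[i]))
    return out
E
python3 - <<'E'
from h import *
p,_=load('top')
for a in spat(p):print('grip',np.round(a[0],4),round(a[1],1),a[2],a[3].round(1),'eye',np.round(a[0][:2]+.055*np.array([np.cos(np.radians(a[1])),np.sin(np.radians(a[1]))]),4))
for e,b in (((129,378),(63,575)),((204,358),(232,567)),((331,353),(321,560)),((489,364),(440,570))):
    E=atz('top',350+e[0]/5,115+e[1]/5,.006)[:2];B=atz('top',350+b[0]/5,115+b[1]/5,.006)[:2];d=E-B;L=np.linalg.norm(d)
    print('man eye',E.round(4),'grip',(E-d/L*.055).round(4),'L',L.round(3),np.degrees(np.arctan2(d[1],d[0])).round(1))
print('hooks top view, tip top z=.2435');
for u,v in((209,187),(308,174),(403,161),(498,148)):print(atz('top',350+u/5,115+v/5,.2435).round(4))
print('hook roots z=.223')
for u,v in((205,115),(300,103),(397,93),(492,83)):print(atz('top',350+u/5,115+v/5,.223).round(4))
print('side tip')
for u,v in((183,50),(183,105),(181,160),(182,217)):print(atz('side',230+u/4.5,90+v/4.5,.2435).round(4))
m=((p[...,0]>120)&(p[...,1]<60)).astype(np.uint8)
n,l,s,c=cv2.connectedComponentsWithStats(m)
for i in range(1,n):
    if 185<c[i][1]<210: print('cover',c[i].round(1),s[i],atz('top',*c[i],.0075).round(4))
p,X=cloud('top');Z=X[...,2]
for u,v,h in((268.6,153,.065),(295.4,153.4,.06),(324.5,159,.055)):
    u=int(u);v=int(v);w=np.zeros(Z.shape,bool);w[v-9:v+10,u-10:u+11]=1
    q=w&(Z>h-.012)&(Z<h+.02);P=X[q];print('pot',q.sum(),np.nanmean(P,0).round(4),((P.max(0)+P.min(0))/2).round(4),(P.max(0)-P.min(0)).round(4))
sx=[Z[int(115+187/5),int(350+u/5)] for u in (209,308,403,498)];print(sx)
for u,v in((213,345),(220,420)):print('lever',atz('top',200+u/5,135+v/5,.055 if v<400 else .084).round(4))
print('dish',atz('top',200+737/5,135+193/5,.017),'bottle',atz('top',207,149,.13))
E
```

```text
grip [ 0.4537 -0.2388  0.012 ] -2.5 98 [415.2 200. ] eye [ 0.5087 -0.2411]
grip [ 0.4499 -0.1527  0.012 ] 9.1 92 [392.1 200.8] eye [ 0.5042 -0.144 ]
grip [ 0.4489 -0.3446  0.012 ] -14.7 108 [443.5 201.6] eye [ 0.5021 -0.3585]
grip [ 0.4375 -0.0707  0.012 ] -18.0 96 [369.9 203.9] eye [ 0.4898 -0.0877]
man eye [ 0.4876 -0.093 ] grip [ 0.4354 -0.0758] L 0.154 -18.2
man eye [ 0.5032 -0.1488] grip [ 0.4487 -0.1563] L 0.157 7.9
man eye [ 0.5079 -0.2437] grip [ 0.453  -0.2411] L 0.154 -2.7
man eye [ 0.5011 -0.3624] grip [ 0.4476 -0.3496] L 0.158 -13.6
hooks top view, tip top z=.2435
[ 0.5913 -0.1158  0.2435]
[ 0.6004 -0.1786  0.2435]
[ 0.6096 -0.2392  0.2435]
[ 0.6188 -0.3001  0.2435]
hook roots z=.223
[ 0.6415 -0.1163  0.223 ]
[ 0.6501 -0.1777  0.223 ]
[ 0.6576 -0.2407  0.223 ]
[ 0.6651 -0.3026  0.223 ]
side tip
[ 0.6166 -0.3036  0.2435]
[ 0.608  -0.2368  0.2435]
[ 0.6013 -0.1737  0.2435]
[ 0.5926 -0.1122  0.2435]
cover [305.9 195.9] [302 192   9   9  65] [0.4651 0.1665 0.0075]
cover [329.3 199.4] [322 193  15  14 173] [0.4529 0.0795 0.0075]
cover [281.  201.7] [275 196  13  12 110] [0.4427 0.2588 0.0075]
pot 47 [0.6199 0.302  0.0632] [0.6196 0.3027 0.0634] [0.043  0.0443 0.0147]
pot 36 [0.6231 0.2069 0.0584] [0.622  0.207  0.0572] [0.0345 0.033  0.0174]
pot 23 [0.6009 0.1002 0.0543] [0.6019 0.1003 0.054 ] [0.0264 0.0218 0.0202]
[np.float64(0.23662362732094852), np.float64(0.01558683426816727), np.float64(0.00866130143448622), np.float64(-0.0007740144034701878)]
lever [0.4307 0.3923 0.055 ]
lever [0.3766 0.3803 0.084 ]
dish [0.54872196 0.01360641 0.017     ] bottle [0.61718962 0.50532636 0.13      ]
```

```bash
cat >> h.py <<'E'
def goal(x,y,z,yd,P=None,yaw=None):
    s=get_state();P=np.array(s['ee_pos'] if P is None else P);a=s['tcp_rot'][2] if yaw is None else np.radians(yaw)
    d=np.array([x,y,z])-P;T=np.array([[np.cos(a),np.sin(a),0],[np.sin(a),-np.cos(a),0],[0,0,-1]])
    dy=(np.degrees(a)-yd+180)%360-180
    print('xyz',(T@d/.2).round(3),'yaw',round(dy/45,3),'rows>=',int(np.ceil(max(np.linalg.norm(d)/.0625,abs(dy)/10.7))))
    return (x,y,z),yd
E
python3 - <<'E'
from h import *
goal(.449,-.3463,.10,-14.2)
E
```

```text
xyz [ 1.369 -0.015  0.653] yaw 0.837 rows>= 5
```

```bash
python3 -m jog '{"xyz":[[0.9,0,0.3],[0.9,0,0.3],[0.9,0,0.3],[0.9,0,0.3],[0.9,0,0.3],[0.9,0,0.3]],"yaw":[0.837,0.837,0.837,0.837,0.837,0.837],"gripper":[0.4,0.4,0.4,0.4,0.4,0.4]}'
python3 - <<'E'
from h import *
st();goal(.449,-.3463,.10,-14.2)
shot('top')
for a in spat(load('top')[0]):print(np.round(a[0],4),round(a[1],1),a[2])
E
```

```text
t: 0.85
ee_pos: [0.3636, -0.3872, 0.1714]
tcp_rot: [3.141, 0.001, -0.246]
ft_force: [-0.5, -0.7, 0.2]
width: 0.0512
finger_force: 0.0
t 0.85 p [ 0.3636 -0.3872  0.1714] rpy [ 3.141e+00  1.000e-03 -2.460e-01] w 0.0512 ff 0.0 F [-0.5 -0.7  0.2] q [-0.82  0.33 -0.02  1.21 -0.    2.57]
xyz [ 0.364 -0.302  0.357] yaw 0.002 rows>= 2
[ 0.4537 -0.2388  0.012 ] -2.5 98
[ 0.4499 -0.1527  0.012 ] 9.1 92
[ 0.4489 -0.3446  0.012 ] -14.7 108
[ 0.4376 -0.0708  0.012 ] -17.9 98
[ 0.3725 -0.4213  0.012 ] 47.9 72
```

```bash
python3 -m jog '{"xyz":[[0.364,-0.302,0.4],[0.364,-0.302,0.4],[0.364,-0.302,0.4],[0.364,-0.302,0.65],[0.364,-0.302,0.845],[0.364,-0.302,0.845],[0.364,-0.302,0.845]],"yaw":[0,0,0,0,0,0,0],"gripper":[0.4,0.4,0.4,0.4,0.4,0.4,0.4]}'
python3 -m jog '{"xyz":[[0,0,0],[0,0,0],[0,0,0],[0,0,0],[0,0,0],[0,0,-0.1],[0,0,-0.3],[0,0,-0.3]],"yaw":[0,0,0,0,0,0,0,0],"gripper":[1,1,1,1,1,1,1,1]}'
python3 - <<'E'
from h import *
st();p,_=shot('side')
cv2.imwrite('pics/g1.png',cv2.resize(p[90:220,230:400,::-1],None,fx=4,fy=4,interpolation=cv2.INTER_CUBIC))
E
```

```text
t: 1.78
ee_pos: [0.4501, -0.348, 0.0045]
tcp_rot: [3.14, -0.003, -0.249]
ft_force: [0.7, 0.1, 0.6]
width: 0.051
finger_force: 0.0
t: 2.78
ee_pos: [0.4524, -0.3482, 0.0666]
tcp_rot: [3.138, -0.008, -0.247]
ft_force: [1.0, -0.3, -0.5]
width: 0.0162
finger_force: 58.7
t 2.77 p [ 0.4524 -0.3482  0.0666] rpy [ 3.138 -0.008 -0.247] w 0.0162 ff 58.7 F [ 1.  -0.3 -0.5] q [-0.66  0.49 -0.08  0.99 -0.    2.73]
```

View pics/g1.png

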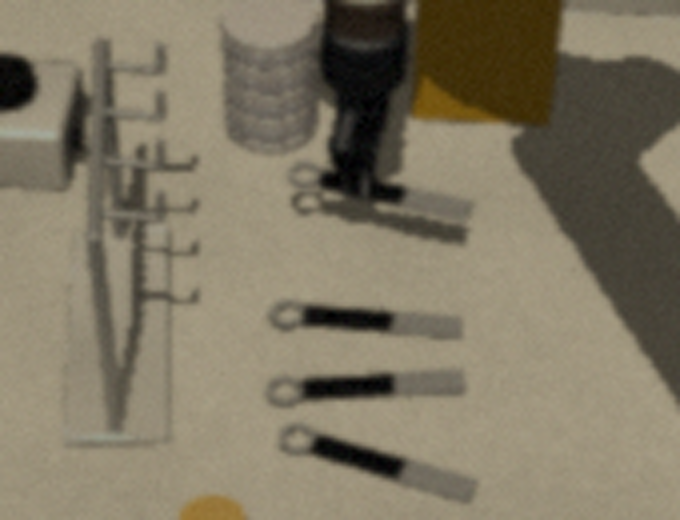

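The spatula is held level, with its eye at crop (304,178). I'll check the eye's position relative to the TCP.

Run:
```python
from h import *
s=get_state()
E=atz('side',230+304/4-.4,90+178/4-.4,s['ee_pos'][2]+.003);print(E.round(4))
a=s['tcp_rot'][2];print('exp',s['ee_pos'][:2]+.055*np.array([np.cos(a),np.sin(a)]))
d=E[:2]-s['ee_pos'][:2];print('along',d@[np.cos(a),np.sin(a)],'lat',d@[-np.sin(a),np.cos(a)])
# pre-hang pose: eye above tip h4, yaw 8
t=np.array([.6192,-.3026]);u=np.array([np.cos(np.radians(8)),np.sin(np.radians(8))])
goal(*(t-.055*u),.27,8)
```

```text
[ 0.5051 -0.3579  0.0676]
exp [ 0.50446498 -0.36063717]
along 0.054967167092959644 lat 0.002776012117030246
xyz [ 0.506 -0.318 -1.027] yaw -0.493 rows>= 4
```

```bash
python3 -m jog '{"xyz":[[0,0,-0.3],[0,0,-0.6],[0,0,-0.9],[0,0,-1],[0,0,-1],[0.25,-0.16,-1],[0.506,-0.318,-1],[0.506,-0.318,-1],[0.506,-0.318,-1],[0.506,-0.318,-1],[0.506,-0.318,-1]],"yaw":[0,0,0,-0.2,-0.4,-0.493,-0.493,-0.493,-0.493,-0.493,-0.493],"gripper":[1,1,1,1,1,1,1,1,1,1,1]}'
python3 - <<'E'
from h import *
t=np.array([.6192,-.3026]);u=np.array([np.cos(np.radians(8)),np.sin(np.radians(8))])
goal(*(t-.055*u),.222,8)
a,_=shot('side');b,_=shot('top')
f=lambda p:cv2.resize(p[:,:,::-1],None,fx=6,fy=6,interpolation=cv2.INTER_CUBIC)
cv2.imwrite('pics/h1.png',np.hstack([f(a[75:155,250:315]),f(b[125:205,410:475])]))
E
```

```text
t: 4.2
ee_pos: [0.5624, -0.31, 0.263]
tcp_rot: [3.141, -0.001, 0.138]
ft_force: [0.1, 0.6, 0.1]
width: 0.016
finger_force: 58.9
xyz [0.011 0.003 0.205] yaw -0.002 rows>= 1
```

View pics/h1.png

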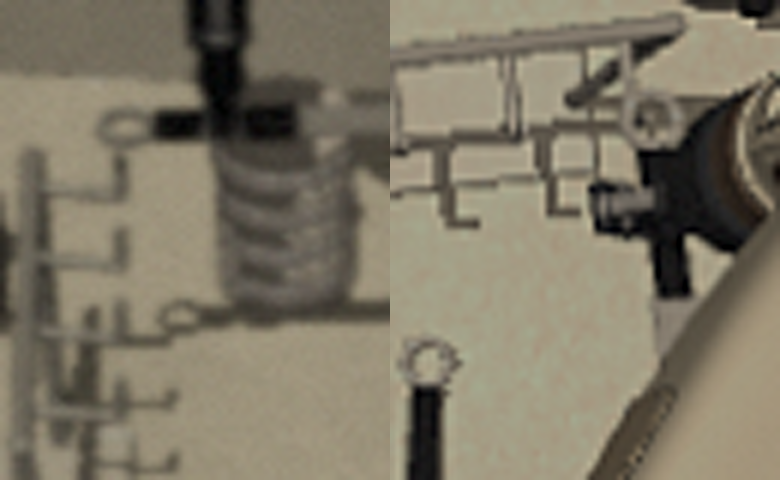

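Side: eye centre (125,128), tip at column 121. Top: the tip shows inside the eye at (652,118). It's aligned, so I'll lower and release.

```bash
python3 -m jog '{"xyz":[[0.011,0.003,0],[0.011,0.003,0.1],[0.011,0.003,0.2],[0.011,0.003,0.2],[0.011,0.003,0.2]],"yaw":[0,0,0,0,0],"gripper":[1,1,1,1,1]}'
python3 -m jog '{"xyz":[[0,0,0],[0,0,0],[0,0,0],[0,0,0],[0,0,0],[0,0,0],[0,0,0],[0,0,-0.2],[0,0,-0.4],[0,0,-0.4]],"yaw":[0,0,0,0,0,0,0,0,0,0],"gripper":[0.55,0.55,0.55,0.55,0.55,0.55,0.55,0.55,0.55,0.55]}'
python3 - <<'E'
from h import *
a,_=shot('side');b,_=shot('top')
for q in spat(b):print(np.round(q[0],4),round(q[1],1),q[2])
f=lambda p:cv2.resize(p[:,:,::-1],None,fx=6,fy=6,interpolation=cv2.INTER_CUBIC)
cv2.imwrite('pics/h2.png',np.hstack([f(a[75:155,250:315]),f(b[125:205,410:475])]))
goal(.4544,-.2395,.2,-2.6)
E
```

```text
t: 4.92
ee_pos: [0.5658, -0.3097, 0.2231]
tcp_rot: [3.141, -0.001, 0.14]
ft_force: [0.5, 0.4, -0.8]
width: 0.0157
finger_force: 58.9
t: 6.18
ee_pos: [0.5671, -0.3104, 0.3068]
tcp_rot: [3.137, -0.007, 0.14]
ft_force: [0.1, -0.1, -0.8]
width: 0.0385
finger_force: 0.0
[ 0.4539 -0.2387  0.012 ] -2.4 99
[ 0.4499 -0.1527  0.012 ] 9.1 92
[ 0.4376 -0.0707  0.012 ] -17.8 96
xyz [-0.503 -0.425  0.512] yaw 0.236 rows>= 3
```

View pics/h2.png

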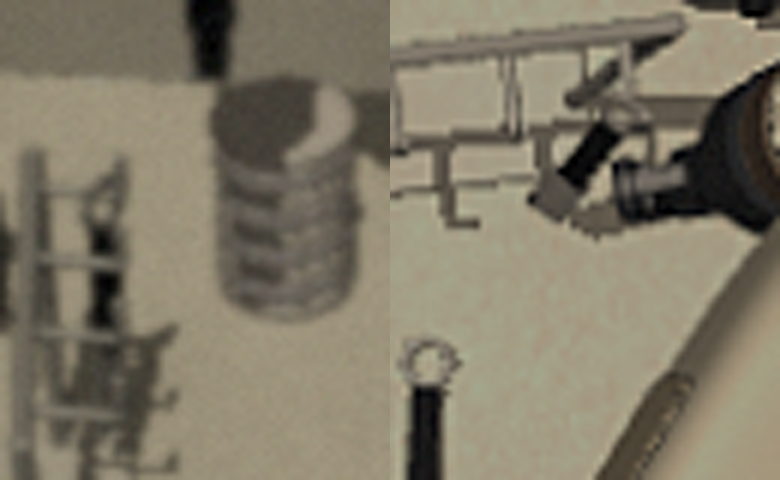

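It hangs plumb on the fourth hook. Next is the spatula at y=-0.24.

```bash
python3 -m jog '{"xyz":[[-0.25,-0.21,0],[-0.503,-0.425,0],[-0.503,-0.425,0.3],[-0.503,-0.425,0.6],[-0.503,-0.425,0.9],[-0.503,-0.425,0.9],[-0.503,-0.425,0.9]],"yaw":[0,0.2,0.236,0.236,0.236,0.236,0.236],"gripper":[0.45,0.45,0.45,0.45,0.45,0.45,0.45]}'
python3 - <<'E'
from h import *
st();goal(.4544,-.2395,.003,-2.6)
E
```

```text
t: 7.15
ee_pos: [0.4549, -0.2398, 0.1234]
tcp_rot: [3.141, -0.001, -0.046]
ft_force: [0.6, -0.6, 0.9]
width: 0.0471
finger_force: 0.0
t 7.15 p [ 0.4549 -0.2398  0.1234] rpy [ 3.141e+00 -1.000e-03 -4.600e-02] w 0.0471 ff 0.0 F [ 0.6 -0.6  0.9] q [-0.49  0.34 -0.15  1.08 -0.    2.7 ]
xyz [-0.002 -0.001  0.602] yaw -0.0 rows>= 2
```

```bash
python3 -m jog '{"xyz":[[0,0,0.3],[0,0,0.5],[0,0,0.605],[0,0,0.605],[0,0,0.605],[0,0,0.605],[0,0,0.605],[0,0,0.605],[0,0,0.605],[0,0,0.4],[0,0,0.1],[0,0,-0.2],[0,0,-0.5],[0,0,-0.75],[0,0,-0.75],[0,0,-0.75]],"yaw":[0,0,0,0,0,0,0,0,0,0,0,0,0,0,0,0],"gripper":[0.45,0.45,0.45,0.45,1,1,1,1,1,1,1,1,1,1,1,1]}'
python3 - <<'E'
from h import *
t=np.array([.6104,-.2392]);u=np.array([np.cos(np.radians(8)),np.sin(np.radians(8))])
goal(*(t-.055*u),.27,8)
a,_=shot('side');print([np.round(q[0],3) for q in spat(load('top')[0])])
E
```

```text
t: 9.15
ee_pos: [0.4539, -0.2393, 0.2723]
tcp_rot: [3.142, -0.0, -0.046]
ft_force: [-0.2, -1.7, -1.5]
width: 0.0159
finger_force: 63.1
xyz [0.511 0.015 0.011] yaw -0.236 rows>= 2
[array([ 0.454, -0.239,  0.012]), array([ 0.45 , -0.153,  0.012]), array([ 0.438, -0.071,  0.012])]
```

```bash
python3 -m jog '{"xyz":[[0.2,0,0],[0.4,0.015,0],[0.511,0.015,0],[0.511,0.015,0],[0.511,0.015,0],[0.511,0.015,0]],"yaw":[-0.1,-0.236,-0.236,-0.236,-0.236,-0.236],"gripper":[1,1,1,1,1,1]}'
python3 - <<'E'
from h import *
t=np.array([.6104,-.2392]);u=np.array([np.cos(np.radians(8)),np.sin(np.radians(8))])
goal(*(t-.055*u),.222,8)
a,_=shot('side');b,_=shot('top')
f=lambda p:cv2.resize(p[:,:,::-1],None,fx=6,fy=6,interpolation=cv2.INTER_CUBIC)
cv2.imwrite('pics/h3.png',np.hstack([f(a[75:155,250:315]),f(b[125:205,400:465])]))
E
```

```text
t: 9.95
ee_pos: [0.5551, -0.247, 0.2722]
tcp_rot: [-3.141, 0.001, 0.139]
ft_force: [-0.9, -0.2, -0.3]
width: 0.0159
finger_force: 63.2
xyz [ 0.004 -0.     0.251] yaw -0.001 rows>= 1
```

View pics/h3.png

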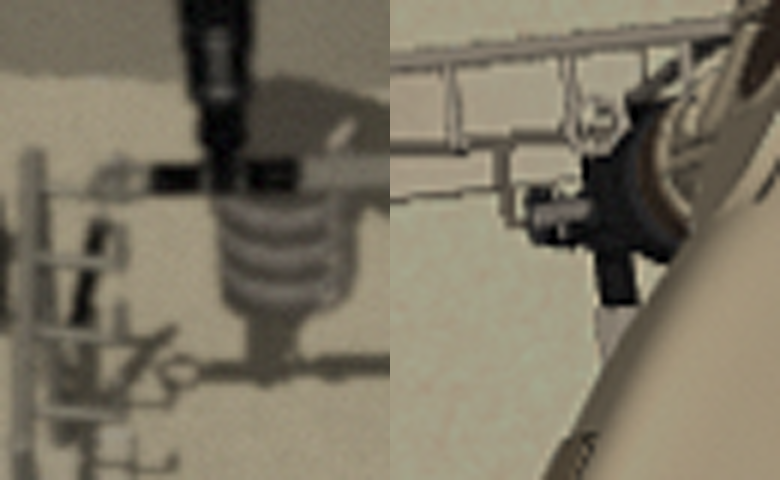

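Run:
```python
from h import *
for n,o in(('top',(400,125,390)),('side',(250,75,0))):
    for X in((.6104,-.2392,.2435),(.6096,-.2392,.275),(.6104,-.2392,.215)):
        q=proj(n,np.array(X));print(n,q.round(1),'crop',((q[0]-o[0]+.5)*6+o[2]).round(),((q[1]-o[1]+.5)*6).round())
```

```text
top [430.6 146.9] crop 577.0 135.0
top [433.1 145.4] crop 592.0 125.0
top [428.4 148.5] crop 564.0 144.0
side [270.  112.8] crop 123.0 230.0
side [269.7 104.7] crop 121.0 181.0
side [270.6 120. ] crop 126.0 273.0
```

Run:
```python
from h import *
for n in('top','side'):
    p,X=cloud(n)
    m=(X[...,2]>.262)&(X[...,2]<.29)&(X[...,0]>.585)&(X[...,0]<.64)&(abs(X[...,1]+.24)<.03)
    v,u=np.nonzero(m);P=np.array([atz(n,a,b,.275) for a,b in zip(u,v)])
    if len(P):print(n,len(P),'mean',P.mean(0).round(4),'mid',((P.max(0)+P.min(0))/2).round(4),'ext',(P.max(0)-P.min(0)).round(4))
p,_=load('top')
print(p[138:152,425:442].max(2))
```

```text
top 63 mean [ 0.6066 -0.2402  0.275 ] mid [ 0.6046 -0.2404  0.275 ] ext [0.0376 0.0343 0.    ]
side 63 mean [ 0.6038 -0.2395  0.275 ] mid [ 0.6049 -0.2384  0.275 ] ext [0.0399 0.0345 0.    ]
[[163 163 167 147 136 119 155 166 165 164 164 163 165 165 168 171 146]
 [163 164 165 169 125 125 132 171 166 166 166 165 165 166 157 145 100]
 [164 163 164 170 121 131 121 163 153 152 157 164 165 166 109  86  73]
 [164 163 165 169 125 137 111 142 132 118 137 149 151 163  56  64  62]
 [164 164 164 170 110 139 131 141 157 119 119 120 140 159  53  23  23]
 [164 164 165 171 119 132 134 163 173 100  65  83 128 149  68   0  10]
 [164 165 168 158 127 136 120 177 175 123 120 128  97 145 111   0  10]
 [170 172 175 123 123 143  92 153 139 146 152 147  85 154 145  29  19]
 [136 137 140  82 136 145  64 124  66  93  93  91  91 148 103  41  27]
 [ 87  88  88  79 122 144  76  95  81  95  93  97 125 112  25  18  38]
 [ 86  85  86  88  82 139 121 107 141  93 108 119 123  25  16  28  38]
 [142 141 141 141 136 112 138 145 160 124 138 128  53  13  22  39  40]
 [168 170 170 169 172 141 141 100 116 109 112  84  13  21  28  41  45]
 [164 164 163 165 167 174 139  18  54  20  14  14  23  22  30  41  51]]
```

Both cameras put the eye over the tip to about 3 mm, so I'll lower and release.

```bash
python3 -m jog '{"xyz":[[0.008,0,0.05],[0.008,0,0.15],[0.008,0,0.25],[0.008,0,0.25],[0.008,0,0.25]],"yaw":[0,0,0,0,0],"gripper":[1,1,1,1,1]}'
python3 -m jog '{"xyz":[[0,0,0],[0,0,0],[0,0,0],[0,0,0],[0,0,0],[0,0,0],[0,0,0],[0,0,-0.2],[0,0,-0.4],[0,0,-0.4]],"yaw":[0,0,0,0,0,0,0,0,0,0],"gripper":[0.55,0.55,0.55,0.55,0.55,0.55,0.55,0.55,0.55,0.55]}'
cat >> h.py <<'E'
def hooked():
    p,X=cloud('side')
    for t in((.5928,-.1124),(.6016,-.1758),(.6104,-.2392),(.6192,-.3026)):
        m=(p.max(2)<60)&(abs(X[...,1]-t[1])<.03)&(abs(X[...,0]-t[0])<.08)&(X[...,2]>.08)&(X[...,2]<.25)
        print('hook',t,m.sum(),X[m].mean(0).round(3) if m.any() else '')
E
python3 - <<'E'
from h import *
shot('side');b,_=shot('top');hooked()
for q in spat(b):print(np.round(q[0],4),round(q[1],1),q[2])
goal(.4505,-.1535,.12,8.7)
E
```

```text
t: 10.68
ee_pos: [0.5577, -0.2469, 0.2228]
tcp_rot: [3.141, -0.0, 0.14]
ft_force: [0.4, -0.2, -0.7]
width: 0.0158
finger_force: 63.1
t: 11.92
ee_pos: [0.5593, -0.2476, 0.3066]
tcp_rot: [3.137, -0.007, 0.14]
ft_force: [-0.2, 0.6, -0.4]
width: 0.0384
finger_force: 0.0
hook (0.5928, -0.1124) 0 
hook (0.6016, -0.1758) 0 
hook (0.6104, -0.2392) 64 [ 0.628 -0.238  0.156]
hook (0.6192, -0.3026) 15 [ 0.639 -0.297  0.153]
[ 0.4499 -0.1527  0.012 ] 9.1 92
[ 0.4376 -0.0707  0.012 ] -17.8 96
xyz [-0.467 -0.537  0.912] yaw -0.016 rows>= 4
```

```bash
python3 -m jog '{"xyz":[[-0.22,-0.2,0],[-0.467,-0.45,0],[-0.467,-0.537,0.25],[-0.467,-0.537,0.55],[-0.467,-0.537,0.912],[-0.467,-0.537,0.912],[-0.467,-0.537,0.912],[-0.467,-0.537,0.912]],"yaw":[0,0,-0.016,-0.016,-0.016,-0.016,-0.016,-0.016],"gripper":[0.45,0.45,0.45,0.45,0.45,0.45,0.45,0.45]}'
python3 - <<'E'
from h import *
st();goal(.4505,-.1535,.003,8.7)
E
```

```text
t: 13.02
ee_pos: [0.4524, -0.1543, 0.1223]
tcp_rot: [3.139, -0.004, 0.152]
ft_force: [0.5, 0.4, 0.8]
width: 0.0468
finger_force: 0.0
t 13.03 p [ 0.4524 -0.1543  0.1223] rpy [ 3.139 -0.004  0.152] w 0.0468 ff 0.0 F [0.5 0.4 0.8] q [-0.33  0.27 -0.25  1.04 -0.    2.66]
xyz [-0.009 -0.005  0.596] yaw 0.0 rows>= 2
```

```bash
python3 -m jog '{"xyz":[[-0.005,-0.003,0.3],[-0.005,-0.003,0.5],[-0.005,-0.003,0.6],[-0.005,-0.003,0.6],[-0.005,-0.003,0.6],[-0.005,-0.003,0.6],[-0.005,-0.003,0.6],[-0.005,-0.003,0.6],[-0.005,-0.003,0.6],[-0.005,-0.003,0.4],[0,0,0.1],[0,0,-0.2],[0,0,-0.5],[0,0,-0.75],[0,0,-0.75],[0,0,-0.75]],"yaw":[0,0,0,0,0,0,0,0,0,0,0,0,0,0,0,0],"gripper":[0.45,0.45,0.45,0.45,1,1,1,1,1,1,1,1,1,1,1,1]}'
python3 - <<'E'
from h import *
t=np.array([.6016,-.1758]);u=np.array([np.cos(np.radians(8)),np.sin(np.radians(8))])
goal(*(t-.055*u),.27,8)
E
```

```text
t: 15.02
ee_pos: [0.45, -0.1534, 0.27]
tcp_rot: [3.141, -0.0, 0.152]
ft_force: [-0.0, 0.5, -1.2]
width: 0.0162
finger_force: 59.7
xyz [ 0.457  0.222 -0.   ] yaw 0.016 rows>= 2
```

```bash
cat >> h.py <<'E'
def eyecheck(t,z=.275):
    for n in('top','side'):
        shot(n);p,X=cloud(n)
        m=(X[...,2]>z-.013)&(X[...,2]<z+.015)&(X[...,0]>t[0]-.018)&(X[...,0]<t[0]+.03)&(abs(X[...,1]-t[1])<.03)
        v,u=np.nonzero(m);P=np.array([atz(n,a,b,z) for a,b in zip(u,v)])
        if len(P):print(n,len(P),'mean',P.mean(0).round(4),'mid',((P.max(0)+P.min(0))/2).round(4),'ext',(P.max(0)-P.min(0)).round(4),'xmax-16:',(P.max(0)[0]-.0145).round(4))
E
python3 -m jog '{"xyz":[[0.2,0.1,0],[0.4,0.2,0],[0.457,0.222,0],[0.457,0.222,0],[0.457,0.222,0],[0.457,0.222,0]],"yaw":[0.016,0.016,0.016,0.016,0.016,0.016],"gripper":[1,1,1,1,1,1]}'
python3 - <<'E'
from h import *
t=np.array([.6016,-.1758]);u=np.array([np.cos(np.radians(8)),np.sin(np.radians(8))])
goal(*(t-.055*u),.222,8);eyecheck(t);hooked()
for q in spat(load('top')[0]):print(np.round(q[0],4),round(q[1],1),q[2])
E
```

```text
t: 15.78
ee_pos: [0.5465, -0.1833, 0.2699]
tcp_rot: [-3.141, 0.001, 0.14]
ft_force: [0.5, -0.5, -0.1]
width: 0.0161
finger_force: 59.7
xyz [0.003 0.001 0.24 ] yaw -0.0 rows>= 1
top 49 mean [ 0.6045 -0.173   0.275 ] mid [ 0.6021 -0.1766  0.275 ] ext [0.0344 0.0311 0.    ] xmax-16: 0.6048
side 56 mean [ 0.6    -0.1746  0.275 ] mid [ 0.6    -0.1737  0.275 ] ext [0.0326 0.0366 0.    ] xmax-16: 0.6018
hook (0.5928, -0.1124) 0 
hook (0.6016, -0.1758) 2 [ 0.612 -0.176  0.215]
hook (0.6104, -0.2392) 61 [ 0.627 -0.238  0.157]
hook (0.6192, -0.3026) 1 [ 0.673 -0.323  0.148]
[ 0.5533 -0.2458  0.012 ] -23.4 54
[ 0.4376 -0.0708  0.012 ] -17.9 98
```

```bash
python3 -m jog '{"xyz":[[0.003,0.001,0.05],[0.003,0.001,0.15],[0.003,0.001,0.24],[0.003,0.001,0.24],[0.003,0.001,0.24]],"yaw":[0,0,0,0,0],"gripper":[1,1,1,1,1]}'
python3 -m jog '{"xyz":[[0,0,0],[0,0,0],[0,0,0],[0,0,0],[0,0,0],[0,0,0],[0,0,0],[0,0,-0.2],[0,0,-0.4],[0,0,-0.4]],"yaw":[0,0,0,0,0,0,0,0,0,0],"gripper":[0.55,0.55,0.55,0.55,0.55,0.55,0.55,0.55,0.55,0.55]}'
python3 - <<'E'
from h import *
shot('side');b,_=shot('top');hooked()
for q in spat(b):print(np.round(q[0],4),round(q[1],1),q[2])
goal(.4378,-.0725,.12,-18)
E
```

```text
t: 16.5
ee_pos: [0.5481, -0.1837, 0.2223]
tcp_rot: [3.141, -0.0, 0.14]
ft_force: [-0.2, -0.0, 0.1]
width: 0.0161
finger_force: 59.7
t: 17.75
ee_pos: [0.5497, -0.1842, 0.3059]
tcp_rot: [3.138, -0.007, 0.14]
ft_force: [1.2, -0.5, -1.6]
width: 0.0388
finger_force: 0.0
hook (0.5928, -0.1124) 1 [ 0.608 -0.11   0.218]
hook (0.6016, -0.1758) 91 [ 0.62  -0.175  0.153]
hook (0.6104, -0.2392) 16 [ 0.625 -0.239  0.187]
hook (0.6192, -0.3026) 5 [ 0.629 -0.294  0.197]
[ 0.4376 -0.0708  0.012 ] -17.9 98
xyz [-0.469 -0.627  0.91 ] yaw 0.578 rows>= 4
```

```bash
python3 -m jog '{"xyz":[[-0.22,-0.2,0],[-0.469,-0.45,0],[-0.469,-0.627,0.25],[-0.469,-0.627,0.55],[-0.469,-0.627,0.91],[-0.469,-0.627,0.91],[-0.469,-0.627,0.91],[-0.469,-0.627,0.91]],"yaw":[0.1,0.3,0.5,0.578,0.578,0.578,0.578,0.578],"gripper":[0.45,0.45,0.45,0.45,0.45,0.45,0.45,0.45]}'
python3 - <<'E'
from h import *
st();goal(.4378,-.0725,.003,-18)
E
```

```text
t: 18.85
ee_pos: [0.428, -0.1086, 0.1203]
tcp_rot: [-3.112, 0.0, -0.268]
ft_force: [-0.3, -0.1, 0.6]
width: 0.0467
finger_force: 0.0
t 18.85 p [ 0.428  -0.1086  0.1203] rpy [-3.112  0.    -0.268] w 0.0467 ff 0.0 F [-0.3 -0.1  0.6] q [-0.27  0.21 -0.34  1.02  0.03  3.14]
xyz [-0.    -0.187  0.586] yaw 0.059 rows>= 2
```

Joint 6 is at its limit for this yaw. I'll grasp at -8° and let the flat pads square the spatula up.

```bash
python3 - <<'E'
from h import *
goal(.4378,-.0725,.1203,-8)
E
python3 -m jog '{"xyz":[[0,-0.187,0],[0,-0.187,0],[0,-0.187,0],[0,-0.187,0]],"yaw":[-0.16,-0.16,-0.16,-0.16],"gripper":[0.4,0.4,0.4,0.4]}'
python3 - <<'E'
from h import *
st();goal(.4378,-.0725,.003,-8)
E
```

```text
xyz [-0.    -0.187 -0.   ] yaw -0.163 rows>= 1
t: 19.35
ee_pos: [0.4378, -0.073, 0.1215]
tcp_rot: [-3.112, -0.004, -0.144]
ft_force: [-0.7, -0.9, 0.4]
width: 0.0515
finger_force: 0.0
t 19.35 p [ 0.4378 -0.073   0.1215] rpy [-3.112 -0.004 -0.144] w 0.0515 ff 0.0 F [-0.7 -0.9  0.4] q [-0.19  0.21 -0.33  1.02  0.03  3.1 ]
xyz [-0.    -0.002  0.593] yaw -0.005 rows>= 2
```

```bash
cat >> h.py <<'E'
def goal(x,y,z,yd):
    s=get_state();Rt=Rn.from_euler('xyz',s['tcp_rot']).as_matrix();d=np.array([x,y,z])-s['ee_pos']
    dy=(np.degrees(s['tcp_rot'][2])-yd+180)%360-180
    print('xyz',(Rt.T@d/.2).round(3),'yaw',round(dy/45,3),'rows>=',int(np.ceil(max(np.linalg.norm(d)/.0625,abs(dy)/10.7))))
E
python3 - <<'E'
from h import *
goal(.4378,-.0725,.004,-8)
E
```

```text
xyz [-0.003  0.015  0.587] yaw -0.005 rows>= 2
```

```bash
python3 -m jog '{"xyz":[[0,0.005,0.3],[0,0.012,0.5],[0,0.015,0.587],[0,0.015,0.587],[0,0.015,0.587],[0,0.015,0.587],[0,0.015,0.587],[0,0.015,0.587],[0,0.015,0.587],[0,0.01,0.4],[0,0,0.1],[0,0,-0.2],[0,0,-0.5],[0,0,-0.75],[0,0,-0.75],[0,0,-0.75]],"yaw":[0,0,0,0,0,0,0,0,0,0,0,0,0,0,0,0],"gripper":[0.4,0.4,0.4,0.4,1,1,1,1,1,1,1,1,1,1,1,1]}'
python3 - <<'E'
from h import *
t=np.array([.5928,-.1124]);u=np.array([np.cos(np.radians(8)),np.sin(np.radians(8))])
goal(*(t-.055*u),.27,8)
E
```

```text
t: 21.35
ee_pos: [0.4361, -0.0767, 0.2706]
tcp_rot: [-3.112, -0.003, -0.142]
ft_force: [-1.2, -0.4, -1.3]
width: 0.0156
finger_force: 59.1
xyz [0.537 0.142 0.   ] yaw -0.359 rows>= 2
```

```bash
python3 -m jog '{"xyz":[[0.2,0.05,0],[0.4,0.1,0],[0.537,0.142,0],[0.537,0.142,0],[0.537,0.142,0],[0.537,0.142,0]],"yaw":[-0.2,-0.359,-0.359,-0.359,-0.359,-0.359],"gripper":[1,1,1,1,1,1]}'
python3 - <<'E'
from h import *
t=np.array([.5928,-.1124]);u=np.array([np.cos(np.radians(8)),np.sin(np.radians(8))])
goal(*(t-.055*u),.222,8);eyecheck(t);hooked()
a,_=load('side');b,_=load('top')
f=lambda p:cv2.resize(p[:,:,::-1],None,fx=6,fy=6,interpolation=cv2.INTER_CUBIC)
cv2.imwrite('pics/h4.png',np.hstack([f(a[85:165,250:315]),f(b[125:205,375:440])]))
E
```

```text
t: 22.1
ee_pos: [0.5378, -0.1197, 0.2701]
tcp_rot: [-3.113, -0.01, 0.14]
ft_force: [0.4, -0.6, -0.4]
width: 0.0159
finger_force: 59.1
xyz [-0.     0.009  0.24 ] yaw 0.0 rows>= 1
top 40 mean [ 0.5949 -0.1081  0.275 ] mid [ 0.5919 -0.1115  0.275 ] ext [0.0282 0.0309 0.    ] xmax-16: 0.5915
side 60 mean [ 0.5901 -0.1092  0.275 ] mid [ 0.5909 -0.1081  0.275 ] ext [0.0322 0.0381 0.    ] xmax-16: 0.5924
hook (0.5928, -0.1124) 1 [ 0.609 -0.114  0.214]
hook (0.6016, -0.1758) 79 [ 0.622 -0.176  0.155]
hook (0.6104, -0.2392) 14 [ 0.624 -0.238  0.152]
hook (0.6192, -0.3026) 4 [ 0.64  -0.3    0.179]
```

View pics/h4.png

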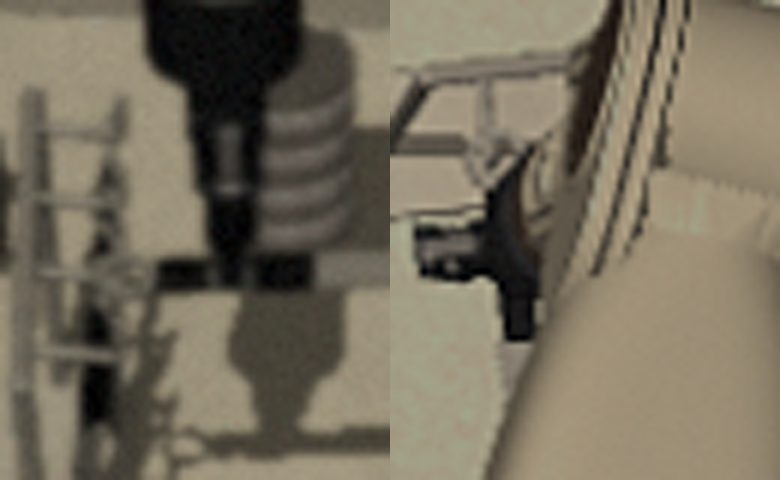

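The fourth eye sits about 2 mm to +y of the tip, so I'll correct that and lower.

```bash
python3 -m jog '{"xyz":[[0.002,0.009,0.05],[0.002,0.013,0.15],[0.002,0.016,0.24],[0.002,0.016,0.24],[0.002,0.016,0.24]],"yaw":[0,0,0,0,0],"gripper":[1,1,1,1,1]}'
python3 -m jog '{"xyz":[[0,0,0],[0,0,0],[0,0,0],[0,0,0],[0,0,0],[0,0,0],[0,0,0],[0,0,-0.2],[0,0,-0.4],[-0.2,-0.2,-0.4],[-0.5,-0.5,-0.4],[-0.8,-0.8,-0.4],[-0.8,-0.8,-0.4]],"yaw":[0,0,0,0,0,0,0,0,0,0,0,0,0],"gripper":[0.55,0.55,0.55,0.55,0.55,0.55,0.55,0.55,0.55,0.55,0.55,0.55,0.55]}'
python3 - <<'E'
from h import *
a,_=shot('side');b,_=shot('top');hooked();st()
for q in spat(b):print(np.round(q[0],4),round(q[1],1),q[2])
f=lambda p:cv2.resize(p[:,:,::-1],None,fx=6,fy=6,interpolation=cv2.INTER_CUBIC)
cv2.imwrite('pics/h5.png',np.hstack([f(a[85:180,250:300]),f(b[125:220,380:460])]))
E
```

```text
t: 22.82
ee_pos: [0.54, -0.1218, 0.2228]
tcp_rot: [-3.114, -0.012, 0.14]
ft_force: [-0.2, -0.1, 0.4]
width: 0.0159
finger_force: 59.1
t: 24.45
ee_pos: [0.3566, 0.013, 0.3052]
tcp_rot: [-3.114, -0.012, 0.14]
ft_force: [0.5, 0.2, 0.3]
width: 0.0384
finger_force: 0.0
hook (0.5928, -0.1124) 78 [ 0.611 -0.111  0.166]
hook (0.6016, -0.1758) 71 [ 0.608 -0.174  0.135]
hook (0.6104, -0.2392) 15 [ 0.626 -0.242  0.177]
hook (0.6192, -0.3026) 4 [ 0.641 -0.306  0.179]
t 24.55 p [0.3556 0.0135 0.3057] rpy [-3.113 -0.012  0.143] w 0.0386 ff 0.0 F [ 0.2 -1.2  0.2] q [ 0.01 -0.08 -0.15  1.49  0.03  3.01]
```

View pics/h5.png

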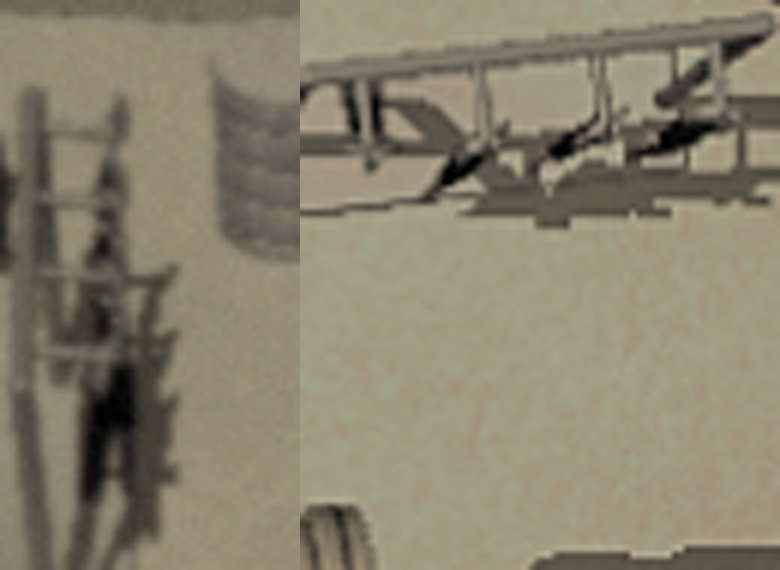

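All four hang, the last still swinging slightly. Next the covers: I'll re-measure them and the pots with both cameras and turn to yaw 90° to keep joint 6 in range.

```bash
python3 -m jog '{"xyz":[[0,0,0],[0,0,0],[0,0,0],[0,0,0],[0,0,0]],"yaw":[-0.91,-0.91,-0.91,-0.91,-0.91],"gripper":[0.1,0.1,0.1,0.1,0.1]}'
python3 -m jog '{"xyz":[[0,0,0],[0,0,0],[0,0,0],[0,0,0],[0,0,0]],"yaw":[-0.91,-0.91,-0.91,-0.91,-0.91],"gripper":[0.1,0.1,0.1,0.1,0.1]}'
cat > m.py <<'E'
from h import *
def covers():
  for n in('top','side'):
    p,_=load(n);m=((p[...,0]>110)&(p[...,1]<70)).astype(np.uint8);k,l,s,c=cv2.connectedComponentsWithStats(m)
    for i in range(1,k):
        W=atz(n,*c[i],.0095 if n=='top' else .0085)
        if s[i,4]>30 and .4<W[0]<.52 and 0<W[1]<.32: print(n,'cover',W.round(4),s[i])
def pots():
  for n in('top','side'):
    p,X=cloud(n);Z=X[...,2]
    for c,h,D in(((.621,.302),.065,.046),((.6225,.206),.06,.036),((.6015,.1),.055,.027)):
        q=(np.hypot(X[...,0]-c[0],X[...,1]-c[1])<D/2+.006)&(Z>h-.008)&(Z<h+.008)
        v,u=np.nonzero(q);P=np.array([atz(n,a,b,h) for a,b in zip(u,v)])
        # fit circle of mid-rim radius
        from scipy.optimize import least_squares
        r=least_squares(lambda o:np.hypot(P[:,0]-o[0],P[:,1]-o[1])-(D/2-.0015),c,loss='soft_l1',f_scale=.002).x
        print(n,'pot',len(P),'mid',((P.max(0)+P.min(0))/2).round(4),'fit',r.round(4))
E
python3 - <<'E'
from m import *
shot('top');shot('side');covers();pots();hooked();st()
goal(.453,.0795,.12,90)
E
```

```text
t: 25.18
ee_pos: [0.3593, 0.0116, 0.305]
tcp_rot: [-3.128, -0.027, 0.852]
ft_force: [-0.1, -0.4, 0.2]
width: 0.077
finger_force: 0.0
t: 25.8
ee_pos: [0.3591, 0.0118, 0.305]
tcp_rot: [3.134, -0.029, 1.565]
ft_force: [0.0, -0.1, 1.2]
width: 0.0766
finger_force: 0.0
top cover [0.4651 0.1661 0.0095] [302 192   9   9  66]
top cover [0.4531 0.0794 0.0095] [322 192  16  15 178]
top cover [0.4426 0.2586 0.0095] [275 196  13  12 112]
side cover [0.4521 0.0837 0.0085] [304 233  17  14 191]
side cover [0.4662 0.169  0.0085] [300 257  11  10  78]
side cover [0.4424 0.2605 0.0085] [303 282  16  14 160]
top pot 37 mid [0.6188 0.3022 0.065 ] fit [0.6203 0.3025]
top pot 32 mid [0.6221 0.207  0.06  ] fit [0.6215 0.2064]
top pot 20 mid [0.6019 0.1003 0.055 ] fit [0.6007 0.1001]
side pot 97 mid [0.619  0.3079 0.065 ] fit [0.6186 0.3076]
side pot 62 mid [0.6197 0.2114 0.06  ] fit [0.6195 0.2118]
side pot 49 mid [0.599  0.1064 0.055 ] fit [0.5994 0.1059]
hook (0.5928, -0.1124) 97 [ 0.615 -0.11   0.163]
hook (0.6016, -0.1758) 61 [ 0.611 -0.175  0.134]
hook (0.6104, -0.2392) 12 [ 0.625 -0.241  0.188]
hook (0.6192, -0.3026) 5 [ 0.63  -0.298  0.188]
t 25.9 p [0.3589 0.0119 0.305 ] rpy [ 3.134 -0.029  1.565] w 0.0772 ff 0.0 F [-0.  -0.4  0.1] q [ 0.01 -0.07 -0.15  1.48  0.03  1.58]
xyz [0.314 0.462 0.938] yaw -0.007 rows>= 4
```

```bash
python3 -m jog '{"xyz":[[0.15,0.23,0.2],[0.31,0.46,0.45],[0.32,0.465,0.7],[0.325,0.468,0.938],[0.325,0.468,0.938],[0.325,0.468,0.938],[0.325,0.468,0.938]],"yaw":[0,0,0,0,0,0,0],"gripper":[0.1,0.1,0.1,0.1,0.1,0.1,0.1]}'
python3 - <<'E'
from h import *
st();goal(.453,.081,.004,90)
E
```

```text
t: 26.78
ee_pos: [0.4558, 0.0823, 0.1227]
tcp_rot: [3.129, -0.03, 1.568]
ft_force: [-0.2, -0.3, 0.2]
width: 0.0765
finger_force: 0.0
t 26.77 p [0.4558 0.0823 0.1227] rpy [ 3.129 -0.03   1.568] w 0.0765 ff 0.0 F [-0.2 -0.3  0.2] q [ 0.16  0.24 -0.3   1.02  0.03  1.73]
xyz [-0.024 -0.021  0.593] yaw -0.003 rows>= 2
```

```bash
python3 -m jog '{"xyz":[[-0.01,-0.01,0.3],[-0.02,-0.02,0.5],[-0.02,-0.02,0.595],[-0.02,-0.02,0.61],[-0.02,-0.02,0.62],[-0.02,-0.02,0.62]],"yaw":[0,0,0,0,0,0],"gripper":[0.1,0.1,0.1,0.1,0.1,0.1]}'
python3 -m jog '{"xyz":[[0,0,0],[0,0,0],[0,0,0],[0,0,0],[0,0,0],[0,0,-0.05],[0,0,-0.2],[0,0,-0.5],[0,0,-0.5],[0,0,-0.5]],"yaw":[0,0,0,0,0,0,0,0,0,0],"gripper":[1,1,1,1,1,1,1,1,1,1]}'
python3 - <<'E'
from h import *
st();p,_=shot('side');goal(.6198,.304,.12,90)
cv2.imwrite('pics/k1.png',cv2.resize(p[150:300,230:370,::-1],None,fx=4,fy=4,interpolation=cv2.INTER_CUBIC))
E
```

```text
t: 27.52
ee_pos: [0.4521, 0.082, -0.0027]
tcp_rot: [3.131, -0.03, 1.569]
ft_force: [0.4, 0.2, -0.0]
width: 0.0765
finger_force: 0.0
t: 28.78
ee_pos: [0.4499, 0.0789, 0.0962]
tcp_rot: [3.134, -0.029, 1.569]
ft_force: [-0.2, -0.4, -1.4]
width: 0.0552
finger_force: 63.5
t 28.77 p [0.4499 0.0789 0.0962] rpy [ 3.134 -0.029  1.569] w 0.0552 ff 63.5 F [-0.2 -0.4 -1.4] q [ 0.16  0.26 -0.35  0.95  0.03  1.73]
xyz [ 1.13   0.852 -0.086] yaw -0.002 rows>= 5
```

View pics/k1.png

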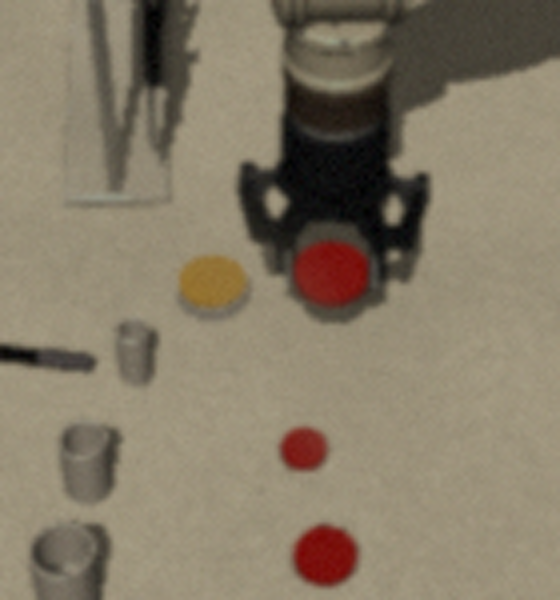

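```bash
cat >> m.py <<'E'
def held(zmin=.03):
  for n in('top','side'):
    p,X=cloud(n);s=get_state()['ee_pos']
    m=(p[...,0]>100)&(p[...,1]<70)&(X[...,2]>zmin)&(np.hypot(X[...,0]-s[0],X[...,1]-s[1])<.05)
    if m.sum()<10: print(n,'few',m.sum());continue
    P=X[m];c=P.mean(0);nv=np.linalg.svd(P-c)[2][2];nv*=np.sign(nv[2]);r=P-c
    v,u=np.nonzero(m);W=np.array([atz(n,a,b,c[2]) for a,b in zip(u,v)])
    print(n,m.sum(),'c',c.round(4),'n',nv.round(3),'mid',((W.max(0)+W.min(0))/2).round(4),'off TCP',(c-s).round(4))
E
python3 - <<'E'
from m import *
shot('top');held()
E
```

```text
top few 0
side 216 c [0.4511 0.0807 0.1089] n [-0.006 -0.012  1.   ] mid [0.4512 0.0818 0.1089] off TCP [0.0023 0.002  0.0141]
```

```bash
python3 -m jog '{"xyz":[[0.2,0.15,-0.1],[0.5,0.35,-0.1],[0.75,0.55,-0.1],[0.95,0.75,-0.1],[0.95,0.83,-0.1],[0.95,0.83,-0.1],[0.95,0.83,-0.1]],"yaw":[0,0,0,0,0,0,0],"gripper":[1,1,1,1,1,1,1]}'
python3 - <<'E'
from m import *
st();shot('side');held();goal(.6185,.302,.1,90)
E
```

```text
t: 29.75
ee_pos: [0.6146, 0.2671, 0.1209]
tcp_rot: [3.138, -0.028, 1.569]
ft_force: [-0.9, -0.1, -0.7]
width: 0.0554
finger_force: 63.6
t 29.75 p [0.6146 0.2671 0.1209] rpy [ 3.138 -0.028  1.569] w 0.0554 ff 63.6 F [-0.9 -0.1 -0.7] q [0.4  0.63 0.31 1.24 0.02 1.97]
top few 0
side 292 c [0.6161 0.2701 0.1337] n [0.009 0.031 0.999] mid [0.6159 0.27   0.1337] off TCP [0.0014 0.0031 0.0121]
xyz [0.172 0.018 0.113] yaw -0.003 rows>= 1
```

```bash
python3 -m jog '{"xyz":[[0.172,0.018,0],[0.172,0.018,0.1],[0.172,0.015,0.2],[0.172,0.015,0.25],[0.172,0.015,0.25],[0.172,0.015,0.25],[0.172,0.015,0.25]],"yaw":[0,0,0,0,0,0,0],"gripper":[1,1,1,1,1,1,1]}'
python3 - <<'E'
from m import *
st();shot('side');held();goal(.6185,.302,.062,90)
E
```

```text
t: 30.68
ee_pos: [0.6202, 0.304, 0.0749]
tcp_rot: [3.132, -0.03, 1.569]
ft_force: [-0.9, -0.4, 0.5]
width: 0.0551
finger_force: 63.6
t 30.68 p [0.6202 0.304  0.0749] rpy [ 3.132 -0.03   1.569] w 0.0551 ff 63.6 F [-0.9 -0.4  0.5] q [0.45 0.7  0.31 1.16 0.02 2.02]
top few 0
side 287 c [0.6222 0.3071 0.0872] n [-0.01   0.008  1.   ] mid [0.6221 0.3065 0.0872] off TCP [0.0021 0.0031 0.0125]
xyz [-0.012 -0.009  0.063] yaw -0.002 rows>= 1
```

```bash
python3 -m jog '{"xyz":[[-0.01,-0.008,0.02],[-0.01,-0.008,0.04],[-0.01,-0.008,0.058],[-0.01,-0.008,0.06],[-0.01,-0.008,0.06]],"yaw":[0,0,0,0,0],"gripper":[1,1,1,1,1]}'
python3 -m jog '{"xyz":[[0,0,0],[0,0,0],[0,0,0],[0,0,0],[0,0,-0.05],[0,0,-0.3],[0,0,-0.5],[-0.3,0.1,-0.5],[-0.6,0.3,-0.5],[-0.6,0.3,-0.5]],"yaw":[0,0,0,0,0,0,0,0,0,0],"gripper":[0.2,0.2,0.2,0.2,0.2,0.2,0.2,0.2,0.2,0.2]}'
cat >> m.py <<'E'
def placed():
  for n in('top','side'):
    p,X=cloud(n)
    for c,h in(((.62,.303),.075),((.6215,.207),.07),((.601,.101),.065)):
        m=(p[...,0]>100)&(p[...,1]<70)&(abs(X[...,2]-h)<.02)&(np.hypot(X[...,0]-c[0],X[...,1]-c[1])<.05)
        if m.sum()>10:
            v,u=np.nonzero(m);W=np.array([atz(n,a,b,h) for a,b in zip(u,v)])
            print(n,'on',c,m.sum(),'c',X[m].mean(0).round(4),'mid',((W.max(0)+W.min(0))/2).round(4))
        q=(np.hypot(X[...,0]-c[0],X[...,1]-c[1])<.035)&(X[...,2]>.012)&(X[...,2]<h-.016)&(p[...,0]<p[...,1]*1.2+20)
        if q.any(): print(n,'  wall',q.sum(),'mean',X[q].mean(0).round(4),'x mid',((X[q].max(0)+X[q].min(0))/2)[:2].round(4))
E
python3 - <<'E'
from m import *
st();shot('side');shot('top');placed();covers();hooked()
goal(.4658,.1675,.12,90)
E
```

```text
t: 31.35
ee_pos: [0.6179, 0.302, 0.0627]
tcp_rot: [3.134, -0.029, 1.569]
ft_force: [-2.3, -1.2, 6.2]
width: 0.0555
finger_force: 64.2
t: 32.6
ee_pos: [0.6791, 0.175, 0.1593]
tcp_rot: [3.133, -0.029, 1.564]
ft_force: [-0.2, 0.3, -0.4]
width: 0.068
finger_force: 0.0
t 32.6 p [0.6791 0.175  0.1593] rpy [ 3.133 -0.029  1.564] w 0.068 ff 0.0 F [-0.2  0.3 -0.4] q [0.24 0.68 0.5  1.38 0.03 1.82]
top on (0.62, 0.303) 189 c [0.618  0.2998 0.0758] mid [0.6188 0.299  0.075 ]
top   wall 4 mean [0.6057 0.2877 0.0147] x mid [0.6087 0.287 ]
side on (0.62, 0.303) 308 c [0.6186 0.3043 0.0752] mid [0.619  0.3045 0.075 ]
side   wall 148 mean [0.6141 0.3225 0.0351] x mid [0.6184 0.3156]
side   wall 158 mean [0.6196 0.2133 0.0354] x mid [0.6195 0.2108]
side   wall 85 mean [0.5988 0.1084 0.0335] x mid [0.5994 0.1046]
top cover [0.4424 0.2585 0.0095] [275 196  13  12 112]
side cover [0.4654 0.1713 0.0085] [300 258  11   9  80]
side cover [0.4425 0.2622 0.0085] [304 282  15  14 175]
hook (0.5928, -0.1124) 140 [ 0.614 -0.099  0.189]
hook (0.6016, -0.1758) 44 [ 0.618 -0.169  0.176]
hook (0.6104, -0.2392) 21 [ 0.623 -0.238  0.145]
hook (0.6192, -0.3026) 3 [ 0.629 -0.297  0.194]
xyz [-0.061 -1.062  0.184] yaw -0.006 rows>= 4
```

```bash
python3 -m jog '{"xyz":[[0,-0.3,0],[-0.03,-0.6,0],[-0.06,-0.9,0.05],[-0.06,-1,0.18],[-0.06,-1,0.18],[-0.06,-1,0.18],[-0.06,-1,0.18]],"yaw":[0,0,0,0,0,0,0],"gripper":[0.3,0.3,0.3,0.3,0.3,0.3,0.3]}'
python3 - <<'E'
from m import *
st();goal(.4655,.1685,0,90)
E
```

```text
t: 33.58
ee_pos: [0.4795, 0.1695, 0.1219]
tcp_rot: [3.131, -0.03, 1.569]
ft_force: [-0.0, -0.3, -0.2]
width: 0.0599
finger_force: 0.0
t 33.58 p [0.4795 0.1695 0.1219] rpy [ 3.131 -0.03   1.569] w 0.0599 ff 0.0 F [-0.  -0.3 -0.2] q [ 0.32  0.32 -0.19  1.05  0.03  1.9 ]
xyz [-0.023 -0.076  0.609] yaw -0.002 rows>= 2
```

```bash
python3 -m jog '{"xyz":[[-0.01,-0.06,0.3],[-0.018,-0.074,0.5],[-0.018,-0.074,0.6],[-0.018,-0.074,0.61],[-0.018,-0.074,0.61]],"yaw":[0,0,0,0,0],"gripper":[0.3,0.3,0.3,0.3,0.3]}'
python3 -m jog '{"xyz":[[0,0,0],[0,0,0],[0,0,0],[0,0,0],[0,0,0],[0,0,-0.05],[0,0,-0.2],[0,0,-0.5],[0,0,-0.5],[0,0,-0.5]],"yaw":[0,0,0,0,0,0,0,0,0,0],"gripper":[1,1,1,1,1,1,1,1,1,1]}'
python3 - <<'E'
from m import *
st();shot('side');held();placed();goal(.6,.1,.11,90)
E
```

```text
t: 34.2
ee_pos: [0.4649, 0.1689, -0.0006]
tcp_rot: [3.133, -0.03, 1.569]
ft_force: [-0.1, 0.2, 0.0]
width: 0.0598
finger_force: 0.0
t: 35.45
ee_pos: [0.4627, 0.1657, 0.0991]
tcp_rot: [3.133, -0.029, 1.569]
ft_force: [-0.1, 1.4, -0.7]
width: 0.0335
finger_force: 59.7
t 35.45 p [0.4627 0.1657 0.0991] rpy [ 3.133 -0.029  1.569] w 0.0335 ff 59.7 F [-0.1  1.4 -0.7] q [ 0.33  0.31 -0.26  0.98  0.03  1.9 ]
top few 0
side 95 c [0.4637 0.1683 0.109 ] n [0.036 0.023 0.999] mid [0.4635 0.1695 0.109 ] off TCP [0.0017 0.0029 0.011 ]
top on (0.62, 0.303) 189 c [0.618  0.2998 0.0758] mid [0.6188 0.299  0.075 ]
top   wall 4 mean [0.6057 0.2877 0.0147] x mid [0.6087 0.287 ]
side on (0.62, 0.303) 307 c [0.6189 0.3043 0.0753] mid [0.619  0.3046 0.075 ]
side   wall 145 mean [0.6143 0.3226 0.035 ] x mid [0.6183 0.3169]
side   wall 161 mean [0.6198 0.2133 0.0352] x mid [0.62   0.2102]
side   wall 84 mean [0.5995 0.1086 0.0327] x mid [0.6109 0.105 ]
xyz [-0.324  0.691 -0.065] yaw -0.002 rows>= 3
```

```bash
python3 -m jog '{"xyz":[[-0.1,0.2,-0.06],[-0.2,0.45,-0.06],[-0.31,0.69,-0.06],[-0.31,0.69,-0.06],[-0.31,0.69,0.05],[-0.31,0.69,0.12],[-0.31,0.69,0.12],[-0.31,0.69,0.12]],"yaw":[0,0,0,0,0,0,0,0],"gripper":[1,1,1,1,1,1,1,1]}'
python3 - <<'E'
from m import *
st();shot('side');held();goal(.599,.102,.0545,90)
E
```

```text
t: 36.5
ee_pos: [0.6006, 0.1045, 0.0741]
tcp_rot: [3.134, -0.029, 1.57]
ft_force: [0.1, -0.1, -1.1]
width: 0.0331
finger_force: 59.8
t 36.5 p [0.6006 0.1045 0.0741] rpy [ 3.134 -0.029  1.57 ] w 0.0331 ff 59.8 F [ 0.1 -0.1 -1.1] q [0.16 0.55 0.05 1.05 0.03 1.73]
top few 0
side 81 c [0.6022 0.1062 0.0838] n [0.06  0.008 0.998] mid [0.6013 0.1069 0.0838] off TCP [0.0011 0.0017 0.0093]
xyz [-0.015 -0.011  0.1  ] yaw -0.001 rows>= 1
```

```bash
python3 -m jog '{"xyz":[[-0.009,-0.009,0.04],[-0.009,-0.009,0.07],[-0.009,-0.009,0.09],[-0.009,-0.009,0.1],[-0.009,-0.009,0.1]],"yaw":[0,0,0,0,0],"gripper":[1,1,1,1,1]}'
python3 -m jog '{"xyz":[[0,0,0],[0,0,0],[0,0,0],[0,0,0],[0,0,-0.05],[0,0,-0.3],[0,0,-0.5],[0.3,-0.2,-0.5],[0.6,-0.5,-0.5],[0.75,-0.7,-0.5],[0.75,-0.7,-0.4]],"yaw":[0,0,0,0,0,0,0,0,0,0,0],"gripper":[0.45,0.45,0.45,0.45,0.45,0.2,0.2,0.2,0.2,0.2,0.2]}'
python3 - <<'E'
from m import *
st();shot('side');shot('top');placed();covers();hooked();goal(.4425,.26,-.001,90)
E
```

```text
t: 37.17
ee_pos: [0.5994, 0.103, 0.0554]
tcp_rot: [3.133, -0.029, 1.569]
ft_force: [-3.5, -0.7, 8.6]
width: 0.0328
finger_force: 60.7
t: 38.55
ee_pos: [0.4576, 0.2535, 0.1394]
tcp_rot: [3.131, -0.032, 1.573]
ft_force: [1.5, -0.3, 0.2]
width: 0.068
finger_force: 0.0
t 38.55 p [0.4576 0.2535 0.1394] rpy [ 3.131 -0.032  1.573] w 0.068 ff 0.0 F [ 1.5 -0.3  0.2] q [ 0.49  0.33 -0.13  1.09  0.02  2.06]
top on (0.62, 0.303) 189 c [0.6183 0.3    0.0756] mid [0.6188 0.299  0.075 ]
top   wall 2 mean [0.6015 0.2893 0.0234] x mid [0.6015 0.2893]
top   wall 57 mean [0.6208 0.2072 0.0281] x mid [0.6206 0.2047]
top on (0.601, 0.101) 66 c [0.6004 0.1008 0.0659] mid [0.6004 0.1002 0.065 ]
top   wall 1 mean [0.5878 0.0969 0.0141] x mid [0.5878 0.0969]
side on (0.62, 0.303) 303 c [0.6188 0.3042 0.0753] mid [0.6193 0.3045 0.075 ]
side   wall 151 mean [0.6141 0.3229 0.0353] x mid [0.6181 0.3166]
side   wall 163 mean [0.6194 0.2135 0.0358] x mid [0.619 0.211]
side on (0.601, 0.101) 86 c [0.6009 0.1048 0.0655] mid [0.6002 0.1051 0.065 ]
side   wall 64 mean [0.5976 0.1129 0.0305] x mid [0.5991 0.1104]
side cover [0.4423 0.2614 0.0085] [304 281  15  15 175]
hook (0.5928, -0.1124) 94 [ 0.603 -0.106  0.164]
hook (0.6016, -0.1758) 30 [ 0.611 -0.176  0.158]
hook (0.6104, -0.2392) 12 [ 0.624 -0.24   0.188]
hook (0.6192, -0.3026) 3 [ 0.644 -0.303  0.179]
xyz [ 0.023 -0.07   0.687] yaw 0.003 rows>= 3
```

Small cover centred (top view 0.6004, 0.1005 against the pot's 0.6007, 0.1001). Now the middle one.

```bash
python3 -m jog '{"xyz":[[0.02,-0.06,0.2],[0.025,-0.07,0.45],[0.025,-0.07,0.6],[0.025,-0.07,0.69],[0.025,-0.07,0.69],[0.025,-0.07,0.69]],"yaw":[0,0,0,0,0,0],"gripper":[0.2,0.2,0.2,0.2,0.2,0.2]}'
python3 -m jog '{"xyz":[[0,0,0],[0,0,0],[0,0,0],[0,0,0],[0,0,0],[0,0,-0.05],[0,0,-0.2],[0,0,-0.5],[0,0,-0.5],[0,0,-0.5]],"yaw":[0,0,0,0,0,0,0,0,0,0],"gripper":[1,1,1,1,1,1,1,1,1,1]}'
python3 - <<'E'
from m import *
st();shot('side');held();pots();goal(.6205,.2075,.11,90)
E
```

```text
t: 39.4
ee_pos: [0.4474, 0.2599, 0.0002]
tcp_rot: [3.133, -0.03, 1.568]
ft_force: [-0.4, 0.8, -0.1]
width: 0.0684
finger_force: 0.0
t: 40.65
ee_pos: [0.4451, 0.257, 0.0996]
tcp_rot: [3.133, -0.03, 1.569]
ft_force: [-0.7, 0.3, -0.9]
width: 0.0439
finger_force: 61.2
t 40.65 p [0.4451 0.257  0.0996] rpy [ 3.133 -0.03   1.569] w 0.0439 ff 61.2 F [-0.7  0.3 -0.9] q [ 0.51  0.35 -0.21  0.99  0.02  2.08]
top few 0
side 187 c [0.4462 0.2602 0.1085] n [0.008 0.022 1.   ] mid [0.4458 0.2604 0.1085] off TCP [0.0019 0.0036 0.0099]
top pot 33 mid [0.6205 0.3022 0.065 ] fit [0.6174 0.3023]
top pot 30 mid [0.6221 0.207  0.06  ] fit [0.6215 0.2066]
top pot 13 mid [0.6019 0.0985 0.055 ] fit [0.6032 0.0994]
side pot 52 mid [0.6214 0.3015 0.065 ] fit [0.6226 0.3046]
side pot 62 mid [0.6195 0.213  0.06  ] fit [0.6196 0.2118]
side pot 18 mid [0.6005 0.1069 0.055 ] fit [0.5996 0.1052]
xyz [-0.242  0.882 -0.059] yaw -0.002 rows>= 3
```

```bash
python3 -m jog '{"xyz":[[-0.1,0.25,-0.06],[-0.18,0.5,-0.06],[-0.24,0.75,-0.06],[-0.24,0.877,-0.06],[-0.24,0.877,0],[-0.24,0.877,0.07],[-0.24,0.877,0.07],[-0.24,0.877,0.07]],"yaw":[0,0,0,0,0,0,0,0],"gripper":[1,1,1,1,1,1,1,1]}'
python3 - <<'E'
from m import *
st();shot('side');held();goal(.6195,.2085,.0605,90)
E
```

```text
t: 41.7
ee_pos: [0.6195, 0.2094, 0.0849]
tcp_rot: [3.135, -0.029, 1.57]
ft_force: [0.1, 0.2, -0.4]
width: 0.0441
finger_force: 61.3
t 41.7 p [0.6195 0.2094 0.0849] rpy [ 3.135 -0.029  1.57 ] w 0.0441 ff 61.3 F [ 0.1  0.2 -0.4] q [0.31 0.62 0.2  1.14 0.03 1.89]
top few 0
side 166 c [0.6213 0.213  0.0942] n [0.013 0.011 1.   ] mid [0.6204 0.2149 0.0942] off TCP [0.0012 0.0036 0.0088]
xyz [-0.008 -0.004  0.124] yaw -0.001 rows>= 1
```

```bash
python3 -m jog '{"xyz":[[-0.008,-0.003,0.05],[-0.008,-0.003,0.09],[-0.008,-0.003,0.11],[-0.008,-0.003,0.12],[-0.008,-0.003,0.12]],"yaw":[0,0,0,0,0],"gripper":[1,1,1,1,1]}'
python3 -m jog '{"xyz":[[0,0,0],[0,0,0],[0,0,0],[0,0,0],[0,0,-0.05],[0,0,-0.3],[0,0,-0.5],[0.1,-0.3,-0.5],[0.2,-0.6,-0.5],[0.2,-0.9,-0.5],[0.2,-0.9,-0.5]],"yaw":[0,0,0,0,0,0,0,0,0,0,0],"gripper":[0.3,0.3,0.3,0.3,0.3,0.3,0.3,0.3,0.6,1,1]}'
python3 - <<'E'
from m import *
st();shot('side');shot('top');placed();hooked()
a,_=load('side');b,_=load('top')
f=lambda p,s:cv2.resize(p[:,:,::-1],None,fx=s,fy=s,interpolation=cv2.INTER_CUBIC)
A=f(a[90:350,230:350],2.3);B=f(b[120:245,225:335],4);H=max(len(A),len(B));P=lambda i:np.pad(i,((0,H-len(i)),(0,0),(0,0)))
cv2.imwrite('pics/e1.png',np.hstack([P(A),P(B)])[:600,:800])
p,X=cloud('top');Z=X[...,2]
# lever: knob points, counter top
m=(np.hypot(X[...,0]-.41,X[...,1]-.39)<.1);k=m&(Z>.07)&(Z<.1);print('knob',k.sum(),X[k].mean(0))
l=m&(Z>.052)&(Z<.066);print('lever',l.sum(),X[l].mean(0))
t=m&(Z>.038)&(Z<.05)
r=cv2.minAreaRect((X[t][:,:2]*1000).astype(np.float32));print('counter',t.sum(),r)
p,X=cloud('side');Z=X[...,2];m=(np.hypot(X[...,0]-.41,X[...,1]-.39)<.1);k=m&(Z>.07)&(Z<.1);print('knob side',k.sum(),X[k].mean(0) if k.any() else '')
E
```

```text
t: 42.38
ee_pos: [0.6202, 0.2082, 0.0611]
tcp_rot: [3.134, -0.029, 1.569]
ft_force: [-0.9, -0.3, 0.8]
width: 0.0441
finger_force: 61.3
t: 43.75
ee_pos: [0.4332, 0.2442, 0.1601]
tcp_rot: [3.14, -0.026, 1.572]
ft_force: [1.0, -0.2, -0.3]
width: 0.0053
finger_force: 0.0
t 43.75 p [0.4332 0.2442 0.1601] rpy [ 3.14  -0.026  1.572] w 0.0053 ff 0.0 F [ 1.  -0.2 -0.3] q [ 0.5   0.27 -0.15  1.14  0.02  2.07]
top on (0.62, 0.303) 191 c [0.6181 0.2998 0.0767] mid [0.6189 0.299  0.075 ]
top   wall 3 mean [0.6046 0.2878 0.0159] x mid [0.6047 0.2886]
top on (0.6215, 0.207) 117 c [0.6202 0.2064 0.0708] mid [0.6204 0.2062 0.07  ]
top   wall 5 mean [0.6075 0.2006 0.0207] x mid [0.6102 0.2007]
top on (0.601, 0.101) 66 c [0.6005 0.1008 0.0657] mid [0.6004 0.1002 0.065 ]
top   wall 3 mean [0.6034 0.0995 0.0179] x mid [0.6113 0.0989]
side on (0.62, 0.303) 302 c [0.6187 0.3038 0.0752] mid [0.619  0.3045 0.075 ]
side   wall 150 mean [0.614  0.3225 0.0356] x mid [0.6189 0.3173]
side on (0.6215, 0.207) 168 c [0.6209 0.2111 0.0702] mid [0.6215 0.2116 0.07  ]
side   wall 98 mean [0.6166 0.2225 0.0321] x mid [0.62   0.2185]
side on (0.601, 0.101) 85 c [0.6009 0.1044 0.0653] mid [0.6002 0.1051 0.065 ]
side   wall 62 mean [0.5985 0.1127 0.0306] x mid [0.6102 0.1094]
hook (0.5928, -0.1124) 97 [ 0.602 -0.108  0.16 ]
hook (0.6016, -0.1758) 25 [ 0.612 -0.174  0.173]
hook (0.6104, -0.2392) 11 [ 0.625 -0.24   0.189]
hook (0.6192, -0.3026) 5 [ 0.638 -0.303  0.184]
knob 12 [0.37835023 0.38248838 0.08217487]
lever 58 [0.40710885 0.39593901 0.05534363]
counter 374 ((409.2259826660156, 403.2129211425781), (81.40319061279297, 100.5149154663086), 67.35940551757812)
knob side 27 [0.37718745 0.3882252  0.08100369]
```

View pics/e1.png

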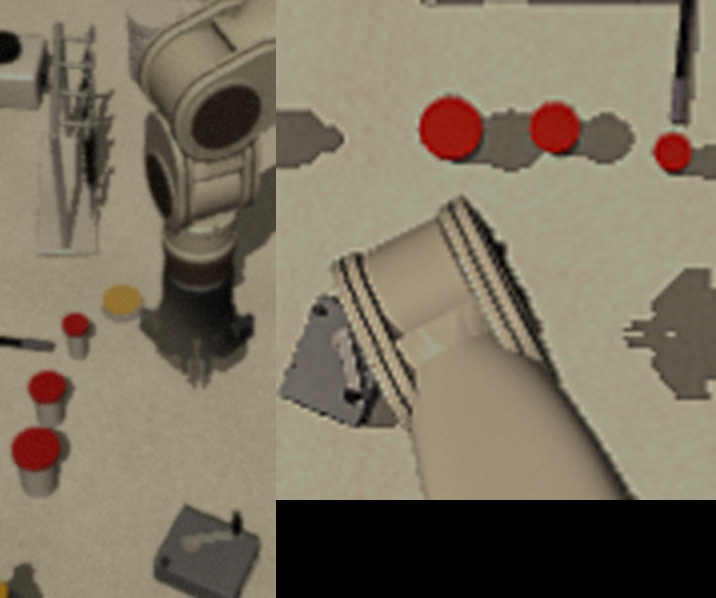

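All three pots are covered and all four spatulas hang. For the lever, the knob is near (0.378, 0.385); I'll work out the sweep.

Run:
```python
from h import *
goal(.370,.353,.12,75)
```

```text
xyz [ 0.528 -0.35   0.223] yaw 0.333 rows>= 3
```

```bash
python3 -m jog '{"xyz":[[0.1,-0.3,0],[0.3,-0.35,0],[0.5,-0.35,0.1],[0.528,-0.35,0.22],[0.528,-0.35,0.22],[0.528,-0.35,0.22]],"yaw":[0.15,0.333,0.333,0.333,0.333,0.333],"gripper":[1,1,1,1,1,1]}'
python3 - <<'E'
from h import *
shot('top');shot('side')
for n in('top','side'):
    p,X=cloud(n);Z=X[...,2];m=(np.hypot(X[...,0]-.38,X[...,1]-.387)<.02);k=m&(Z>.075)&(Z<.1);print('knob',k.sum(),X[k].mean(0) if k.any() else '')
st();goal(.370,.353,.065,75)
E
```

```text
t: 44.6
ee_pos: [0.3713, 0.3527, 0.1201]
tcp_rot: [3.141, -0.031, 1.306]
ft_force: [0.1, -0.3, -0.4]
width: 0.0001
finger_force: 0.0
knob 0 
knob 22 [0.37708399 0.38761538 0.08245483]
t 44.7 p [0.3712 0.3526 0.1206] rpy [ 3.141 -0.032  1.306] w -0.0003 ff 0.0 F [-0.2 -0.1  0.2] q [ 0.75  0.32 -0.19  1.03  0.02  2.59]
xyz [-0.009 -0.007  0.278] yaw -0.004 rows>= 1
```

```bash
python3 -m jog '{"xyz":[[-0.009,-0.007,0.15],[-0.009,-0.007,0.275],[-0.009,-0.007,0.275],[-0.009,-0.007,0.275]],"yaw":[0,0,0,0],"gripper":[1,1,1,1]}'
python3 - <<'E'
from h import *
s=st();Rt=Rn.from_euler('xyz',s['tcp_rot']).as_matrix()
piv=np.array([.378,.385])-.052*np.array([np.cos(np.radians(192.4)),np.sin(np.radians(192.4))]);tx=np.array([np.cos(np.radians(75)),np.sin(np.radians(75))])
for th in (0,.2,.4,.6,.8,.95,1.05,1.1,1.16,1.22):
    a=np.radians(192.4)-th;T=piv+.052*np.array([np.cos(a),np.sin(a)])-.017*tx
    print(th,T.round(4),(Rt.T@(np.r_[T,.065]-s['ee_pos'])/.2).round(3))
E
```

```text
t: 45.2
ee_pos: [0.3694, 0.3532, 0.0657]
tcp_rot: [3.141, -0.032, 1.307]
ft_force: [0.7, 0.4, 0.6]
width: 0.0
finger_force: 0.0
t 45.2 p [0.3694 0.3532 0.0657] rpy [ 3.141 -0.032  1.307] w 0.0 ff 0.0 F [0.7 0.4 0.6] q [ 0.75  0.38 -0.27  0.9   0.02  2.59]
0 [0.3736 0.3686] [0.08  0.    0.006]
0.2 [0.3724 0.3789] [ 0.128 -0.019  0.007]
0.4 [0.3733 0.3892] [ 0.179 -0.028  0.009]
0.6 [0.3762 0.3992] [ 0.231 -0.027  0.011]
0.8 [0.381  0.4084] [ 0.281 -0.016  0.012]
0.95 [0.3858 0.4146] [ 0.317 -0.001  0.013]
1.05 [0.3894 0.4182] [0.34  0.012 0.014]
1.1 [0.3914 0.4199] [0.351 0.019 0.014]
1.16 [0.3939 0.4218] [0.363 0.028 0.015]
1.22 [0.3964 0.4236] [0.375 0.039 0.015]
```

```bash
python3 -m jog '{"xyz":[[0.08,0,0],[0.128,-0.019,0],[0.179,-0.028,0],[0.231,-0.027,0],[0.281,-0.016,0],[0.317,0,0],[0.34,0.012,0],[0.34,0.012,0],[0.34,0.012,0]],"yaw":[0,0,0,0,0,0,0,0,0],"gripper":[1,1,1,1,1,1,1,1,1]}'
python3 - <<'E'
from h import *
for n in('top','side'):
    p,_=shot(n);p,X=cloud(n);Z=X[...,2];m=(np.hypot(X[...,0]-.4288,X[...,1]-.396)<.075);k=m&(Z>.07)&(Z<.09)
    print('knob',k.sum(),X[k].mean(0) if k.any() else '')
    l=m&(Z>.0525)&(Z<.062);print('bar',l.sum(),X[l].mean(0) if l.any() else '')
    if n=='side':cv2.imwrite('pics/l1.png',cv2.resize(p[270:360,270:370,::-1],None,fx=6,fy=6,interpolation=cv2.INTER_CUBIC))
E
```

```text
t: 46.32
ee_pos: [0.3882, 0.4171, 0.0658]
tcp_rot: [-3.14, -0.029, 1.307]
ft_force: [-2.9, -3.7, -1.7]
width: -0.0
finger_force: 2.1
knob 0 
bar 31 [0.42216653 0.39600407 0.05542917]
knob 56 [0.38955702 0.43033096 0.0819634 ]
bar 82 [0.4146747  0.41593096 0.05492029]
```

View pics/l1.png

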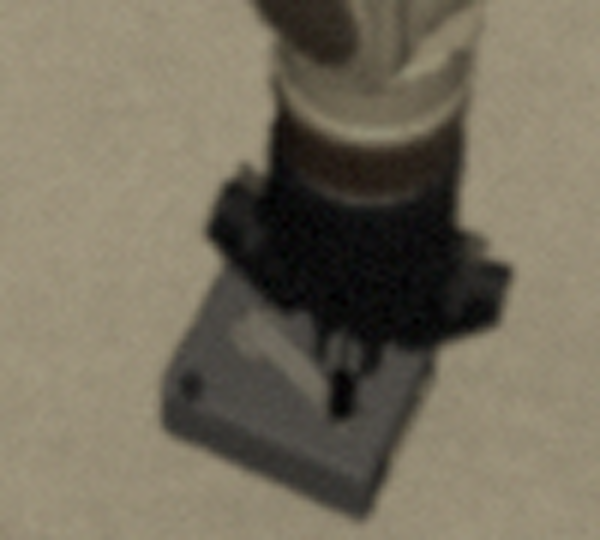

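The lever is swung far round with the knob against the fingers; the force is about 5 N, so I'll press on to the stop.

```bash
python3 -m jog '{"xyz":[[0.011,0.007,0],[0.023,0.016,0],[0.023,0.016,0],[0.023,0.016,0]],"yaw":[0,0,0,0],"gripper":[1,1,1,1]}'
python3 -m jog '{"xyz":[[0.012,0.011,0],[0.012,0.011,0],[0.012,0.011,0]],"yaw":[0,0,0],"gripper":[1,1,1]}'
```

```text
t: 46.92
ee_pos: [0.3919, 0.4202, 0.0661]
tcp_rot: [-3.14, -0.028, 1.307]
ft_force: [-5.0, -5.0, 0.1]
width: 0.0001
finger_force: 3.1
t: 47.3
ee_pos: [0.3932, 0.4201, 0.066]
tcp_rot: [-3.138, -0.024, 1.307]
ft_force: [-7.9, -9.5, 3.8]
width: 0.0
finger_force: 5.6
```

The force rises while the TCP stands still, so this is the stop. One more slight press, then back off along the arc.

```bash
python3 -m jog '{"xyz":[[0.012,0.01,0],[0.015,0.012,0],[0.015,0.012,0]],"yaw":[0,0,0],"gripper":[1,1,1]}'
python3 -m jog '{"xyz":[[-0.06,-0.045,0],[-0.16,-0.055,0],[-0.26,-0.045,0],[-0.36,-0.02,0],[-0.45,0,0],[-0.5,0,0],[-0.5,0,-0.3],[-0.5,0,-0.6],[-0.5,0,-0.6],[-0.5,0,-0.6],[-0.5,0,-0.6],[-0.5,0,-0.6]],"yaw":[0,0,0,0,0,0,0,0,0,0,0,0],"gripper":[1,1,1,1,1,1,1,1,1,1,1,1]}'
python3 - <<'E'
from m import *
a,_=shot('side');b,_=shot('top');placed();hooked()
p,X=cloud('side');Z=X[...,2];m=(np.hypot(X[...,0]-.4288,X[...,1]-.396)<.075);k=m&(Z>.07)&(Z<.09);print('knob',X[k].mean(0))
f=lambda p,s:cv2.resize(p[:,:,::-1],None,fx=s,fy=s,interpolation=cv2.INTER_CUBIC)
cv2.imwrite('pics/fin.png',np.hstack([f(a[80:360,220:380],2),f(b[110:250,220:460],2)[:560].repeat(1,0) if 0 else np.pad(f(b[110:250,220:460],2),((0,280),(0,0),(0,0)))])[:600,:800])
E
```

```text
t: 47.68
ee_pos: [0.394, 0.4201, 0.0657]
tcp_rot: [-3.135, -0.018, 1.307]
ft_force: [-12.7, -13.7, 8.0]
width: -0.0004
finger_force: 8.6
t: 49.18
ee_pos: [0.371, 0.3249, 0.1821]
tcp_rot: [-3.139, -0.028, 1.308]
ft_force: [-0.4, 0.1, 0.2]
width: -0.0003
finger_force: 0.0
top on (0.62, 0.303) 190 c [0.6181 0.2999 0.0758] mid [0.6188 0.299  0.075 ]
top   wall 4 mean [0.6006 0.2929 0.0168] x mid [0.6011 0.2943]
top on (0.6215, 0.207) 116 c [0.6202 0.2065 0.0706] mid [0.6204 0.2062 0.07  ]
top   wall 7 mean [0.6075 0.1992 0.0187] x mid [0.6103 0.201 ]
top on (0.601, 0.101) 66 c [0.6004 0.1008 0.066 ] mid [0.6004 0.1002 0.065 ]
top   wall 4 mean [0.6117 0.1008 0.0158] x mid [0.6117 0.1008]
side on (0.62, 0.303) 301 c [0.6191 0.3039 0.0753] mid [0.6193 0.3045 0.075 ]
side   wall 147 mean [0.6141 0.3225 0.0354] x mid [0.6188 0.3168]
side on (0.6215, 0.207) 162 c [0.6208 0.2115 0.0705] mid [0.621  0.2116 0.07  ]
side   wall 99 mean [0.6167 0.2226 0.0321] x mid [0.6194 0.2185]
side on (0.601, 0.101) 82 c [0.6013 0.105  0.0659] mid [0.6005 0.1051 0.065 ]
side   wall 61 mean [0.5985 0.113  0.0286] x mid [0.6107 0.1089]
hook (0.5928, -0.1124) 93 [ 0.602 -0.108  0.16 ]
hook (0.6016, -0.1758) 26 [ 0.612 -0.174  0.172]
hook (0.6104, -0.2392) 11 [ 0.625 -0.241  0.188]
hook (0.6192, -0.3026) 3 [ 0.631 -0.299  0.191]
knob [0.37708061 0.38744808 0.08082313]
```

View pics/fin.png

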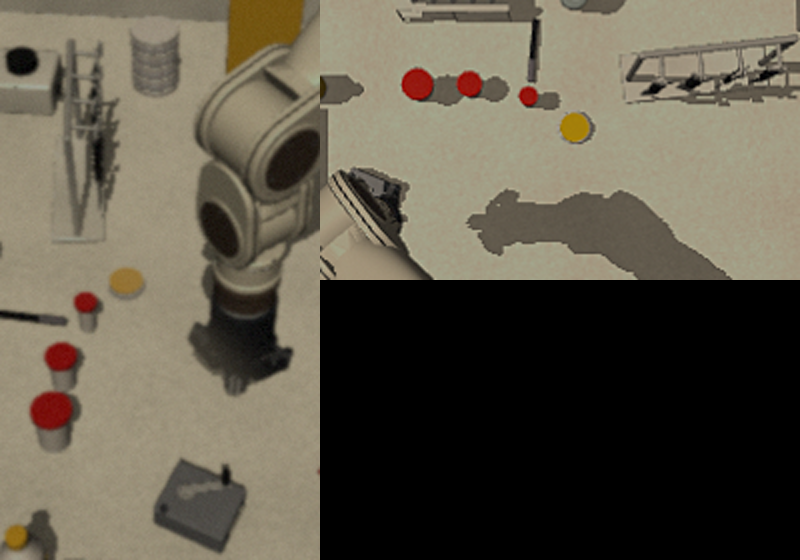

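Run:
```python
from h import *
p,X=cloud('top');m=((p.max(2)<60)&(X[...,2]>.08)&(X[...,0]>.55)&(X[...,1]<-.05)&(X[...,1]>-.36)).astype(np.uint8)
k,l,s,c=cv2.connectedComponentsWithStats(m)
for i in range(1,k):
    if s[i,4]>5:print(s[i,4],c[i].round(1),X[l==i].mean(0).round(3),X[l==i].min(0).round(3),X[l==i].max(0).round(3))
st()
```

```text
12 [452.9 132.1] [ 0.669 -0.325  0.198] [ 0.666 -0.328  0.167] [ 0.673 -0.316  0.229]
6 [446.3 136.8] [ 0.671 -0.328  0.111] [ 0.668 -0.329  0.095] [ 0.677 -0.327  0.123]
11 [377.7 143.2] [ 0.639 -0.083  0.146] [ 0.637 -0.084  0.082] [ 0.64  -0.081  0.203]
37 [442.9 147.2] [ 0.625 -0.301  0.16 ] [ 0.621 -0.311  0.091] [ 0.633 -0.291  0.211]
16 [423.9 148.8] [ 0.619 -0.238  0.159] [ 0.616 -0.242  0.129] [ 0.624 -0.232  0.225]
39 [405.6 151.1] [ 0.611 -0.176  0.157] [ 0.602 -0.188  0.082] [ 0.618 -0.168  0.229]
27 [386.9 154. ] [ 0.602 -0.114  0.149] [ 0.598 -0.127  0.081] [ 0.607 -0.106  0.2  ]
t 49.27 p [0.3713 0.3251 0.1825] rpy [-3.14  -0.028  1.308] w -0.0001 ff 0.0 F [ 0.  -0.6 -0.3] q [ 0.71  0.24 -0.13  1.18  0.02  2.54]
```

Four grips hang at z≈0.155, one under each hook, the lever is back at rest and the arm is clear. Handing in.

```bash
python3 -c "
from plant import *
print(close_job())"
```

```text
the job is handed in; nothing more can be done
None
```

The job is handed in, with no verdict returned: four spatulas hang one to a hook, each pot has its own cover centred on it, the lever went to its stop and sprang back, and I saw no bystander moved.

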